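# Change over the keyed reagent vials of an analyser carousel

### The job

Change over the carousel's vials: put the three spent red-capped vials from the carousel into the steel tray, and fetch every yellow-capped vial (two or three) out of the crowded rack, reaching in through the free cells beside it without shifting the blue-capped ones; turn each so that the flat of its foot faces the carousel's hub and it drops fully home, upright, in a carousel pocket of its own. When the red ones are in the tray and all the yellow ones are loaded, press the green start button fully down for about half a second and let it come up again.

Things in the scene. Friction and masses are not known exactly. Their poses are not given: they have to be found in the camera images.
- fresh_a: Fresh reagent vial with YELLOW cap, standing at the start in a rack cell at any yaw; may be absent. 80 mm tall. Origin: centre of its underside, z up. Foot (lowest 16 mm) of D section: radius 12, flat on its +x side, 7 mm from the axis; body radius 10.5; cap radius 12 from 56 to 80 mm, with a white line on top and side pointing to +x, over the flat. 20 to 45 g.
- fresh_b: Fresh reagent vial with YELLOW cap, standing at the start in a rack cell at any yaw; may be absent. 80 mm tall. Origin: centre of its underside, z up. Foot (lowest 16 mm) of D section: radius 12, flat on its +x side, 7 mm from the axis; body radius 10.5; cap radius 12 from 56 to 80 mm, with a white line on top and side pointing to +x, over the flat. 20 to 45 g.
- fresh_c: Fresh reagent vial with YELLOW cap, standing at the start in a rack cell at any yaw; may be absent. 80 mm tall. Origin: centre of its underside, z up. Foot (lowest 16 mm) of D section: radius 12, flat on its +x side, 7 mm from the axis; body radius 10.5; cap radius 12 from 56 to 80 mm, with a white line on top and side pointing to +x, over the flat. 20 to 45 g.
- spent_a: Spent reagent vial with RED cap, at the start home in a pocket of the carousel. 80 mm tall. Origin: centre of its underside, z up. Foot (lowest 16 mm) of D section: radius 12, flat on its +x side, 7 mm from the axis; body radius 10.5; cap radius 12 from 56 to 80 mm, with a white line on top and side pointing to +x, over the flat. 20 to 45 g.
- spent_a_mid (a point): Point on the axis of spent_a at half its height (40 mm above its underside).
- spent_b: Spent reagent vial with RED cap, at the start home in a pocket of the carousel. 80 mm tall. Origin: centre of its underside, z up. Foot (lowest 16 mm) of D section: radius 12, flat on its +x side, 7 mm from the axis; body radius 10.5; cap radius 12 from 56 to 80 mm, with a white line on top and side pointing to +x, over the flat. 20 to 45 g.
- spent_b_mid (a point): Point on the axis of spent_b at half its height (40 mm above its underside).
- spent_c: Spent reagent vial with RED cap, at the start home in a pocket of the carousel. 80 mm tall. Origin: centre of its underside, z up. Foot (lowest 16 mm) of D section: radius 12, flat on its +x side, 7 mm from the axis; body radius 10.5; cap radius 12 from 56 to 80 mm, with a white line on top and side pointing to +x, over the flat. 20 to 45 g.
- spent_c_mid (a point): Point on the axis of spent_c at half its height (40 mm above its underside).
- other_0: Another vial, BLUE cap, same shape and size as the fresh vials, standing loose in a rack cell; not to be moved. Origin centre of underside.
- other_1: Another vial, BLUE cap, same shape and size as the fresh vials, standing loose in a rack cell; not to be moved. Origin centre of underside.
- other_2: Another vial, BLUE cap, same shape and size as the fresh vials, standing loose in a rack cell; not to be moved. Origin centre of underside.
- other_3: Another vial, BLUE cap, same shape and size as the fresh vials, standing loose in a rack cell; not to be moved. Origin centre of underside.
- other_4: Another vial, BLUE cap, same shape and size as the fresh vials, standing loose in a rack cell; not to be moved. Origin centre of underside.
- other_5: Another vial, BLUE cap, same shape and size as the fresh vials, standing loose in a rack cell; not to be moved. Origin centre of underside.
- other_6: Another vial, BLUE cap, same shape and size as the fresh vials, standing loose in a rack cell; not to be moved. Origin centre of underside.
- rack: Green egg-crate rack, fixed, 100 x 196 mm (x, y), cells 3 along x by 6 along y at 32 mm pitch, 28 mm inside, walls 42 mm high, cell floors 5 mm above the surface (vial tops at 85 mm). Origin: centre of underside. Each yellow vial has a neighbour on one grid axis and empty cells (or none) on both sides along the other: only there do fingers fit.
- carousel: White round carousel, fixed, 144 mm across, disc top 14 mm above the surface, low steel hub (radius 16, top 36 mm) at its centre. Origin at the centre of the underside. Three pockets, 120 degrees apart, 48 mm from its centre.
- pocket_0: D-shaped pocket on the carousel: origin at the centre of its floor (14 mm above the surface), z up, +x to the hub. Flat wall on +x, 8.5 mm from the axis; elsewhere inside radius 13.5. Walls 14 mm high, above them a flared lead-in to 18 mm. A vial sinks home only with its +x along the pocket's +x. Red dash: outer side. Any fresh vial fits; each holds a spent vial at the start.
- pocket_1: D-shaped pocket on the carousel: origin at the centre of its floor (14 mm above the surface), z up, +x to the hub. Flat wall on +x, 8.5 mm from the axis; elsewhere inside radius 13.5. Walls 14 mm high, above them a flared lead-in to 18 mm. A vial sinks home only with its +x along the pocket's +x. Red dash: outer side. Any fresh vial fits; each holds a spent vial at the start.
- pocket_2: D-shaped pocket on the carousel: origin at the centre of its floor (14 mm above the surface), z up, +x to the hub. Flat wall on +x, 8.5 mm from the axis; elsewhere inside radius 13.5. Walls 14 mm high, above them a flared lead-in to 18 mm. A vial sinks home only with its +x along the pocket's +x. Red dash: outer side. Any fresh vial fits; each holds a spent vial at the start.
- start_button (a joint): Green start button, 24 mm across, on top of the small grey console (66 x 50 x 22 mm, fixed): 0 up, 0.006 m fully pressed (5 N); springs back.
- start_button_top (a point): Centre of the top face of the start button; it is pressed straight down.
- tray: Loose steel discard tray, open on top, 100 x 120 x 45 mm (its x, y, z), walls and floor 4 mm, 350 g. Origin at the centre of its underside. (Note for all moves: a wall cabinet hangs over the back of the worktop, 0.45 m above it, with its front at x = 0.65 m; keep the wrist clear of it.)

How it is judged (in metres and radians):
On the way, in this order (a step that is already met when the one before it is completed fails the run):
1. the spent vials are in the tray and every yellow vial is home in a pocket (((horizontal distance between fresh_a and pocket_0 below 0.004 m and z of fresh_a in the frame of pocket_0 below 0.004 m and angle between the x axis of fresh_a and the x axis of pocket_0, either way round below 0.3 rad and angle between fresh_a's own z axis and vertical below 0.12 rad) or (horizontal distance between fresh_a and pocket_1 below 0.004 m and z of fresh_a in the frame of pocket_1 below 0.004 m and angle between the x axis of fresh_a and the x axis of pocket_1, either way round below 0.3 rad and angle between fresh_a's own z axis and vertical below 0.12 rad) or (horizontal distance between fresh_a and pocket_2 below 0.004 m and z of fresh_a in the frame of pocket_2 below 0.004 m and angle between the x axis of fresh_a and the x axis of pocket_2, either way round below 0.3 rad and angle between fresh_a's own z axis and vertical below 0.12 rad)) and ((horizontal distance between fresh_b and pocket_0 below 0.004 m and z of fresh_b in the frame of pocket_0 below 0.004 m and angle between the x axis of fresh_b and the x axis of pocket_0, either way round below 0.3 rad and angle between fresh_b's own z axis and vertical below 0.12 rad) or (horizontal distance between fresh_b and pocket_1 below 0.004 m and z of fresh_b in the frame of pocket_1 below 0.004 m and angle between the x axis of fresh_b and the x axis of pocket_1, either way round below 0.3 rad and angle between fresh_b's own z axis and vertical below 0.12 rad) or (horizontal distance between fresh_b and pocket_2 below 0.004 m and z of fresh_b in the frame of pocket_2 below 0.004 m and angle between the x axis of fresh_b and the x axis of pocket_2, either way round below 0.3 rad and angle between fresh_b's own z axis and vertical below 0.12 rad)) and ((horizontal distance between fresh_c and pocket_0 below 0.004 m and z of fresh_c in the frame of pocket_0 below 0.004 m and angle between the x axis of fresh_c and the x axis of pocket_0, either way round below 0.3 rad and angle between fresh_c's own z axis and vertical below 0.12 rad) or (horizontal distance between fresh_c and pocket_1 below 0.004 m and z of fresh_c in the frame of pocket_1 below 0.004 m and angle between the x axis of fresh_c and the x axis of pocket_1, either way round below 0.3 rad and angle between fresh_c's own z axis and vertical below 0.12 rad) or (horizontal distance between fresh_c and pocket_2 below 0.004 m and z of fresh_c in the frame of pocket_2 below 0.004 m and angle between the x axis of fresh_c and the x axis of pocket_2, either way round below 0.3 rad and angle between fresh_c's own z axis and vertical below 0.12 rad)) and x of spent_a_mid in the frame of tray between -0.045 and 0.045 m and y of spent_a_mid in the frame of tray between -0.055 and 0.055 m and z of spent_a_mid in the frame of tray between 0 and 0.075 m and x of spent_b_mid in the frame of tray between -0.045 and 0.045 m and y of spent_b_mid in the frame of tray between -0.055 and 0.055 m and z of spent_b_mid in the frame of tray between 0 and 0.075 m and x of spent_c_mid in the frame of tray between -0.045 and 0.045 m and y of spent_c_mid in the frame of tray between -0.055 and 0.055 m and z of spent_c_mid in the frame of tray between 0 and 0.075 m and value of joint start_button below 0.002 m), for 0.2 s.
2. the start button is pressed down (value of joint start_button above 0.0045 m), for 0.1 s.
At the end, for the whole second after the job is handed in: every yellow vial present stands in a pocket: underside within 4 mm of the pocket floor and of its axis, flat to the hub within 0.3 rad, tilt under 0.12 rad; the middle of each spent vial is within the tray's walls and less than 75 mm above its underside; button up again; all at rest (all of step 1 and linear speed of each of spent_a, spent_b, spent_c, fresh_a, fresh_b, fresh_c below 0.03 m/s); the robot touches nothing.
It fails at once if a blue-capped vial is shifted by more than 12 mm or lifted (distance of any of other_0, other_1, other_2, other_3, other_4, other_5, other_6 from where it was at the start of the episode above 0.012 m).
It fails at once if the start button is pressed while a spent vial is still in the carousel (value of joint start_button above 0.0045 m and horizontal distance between any of spent_a, spent_b, spent_c and carousel below 0.07 m).
Of fresh_a, fresh_b, fresh_c only 2 to 3 are there at a start; the rules pass over those that are not, and their reading is None.
At some moment in a run one of tray may be knocked a few centimetres aside while the robot is not near it.
It also fails if it takes over 208 s, if anything falls off the work surface, if the arm or the gripper's body presses on something with over 40 N, if the wrist force passes 120 N, or if a joint passes its speed limit or range.

### The arm

A 6-joint arm with a two-finger parallel gripper is mounted at the origin on a cart in front of the work surface, level with it; the furniture and walls round the work are solid. World frame = base frame: x ahead of the robot, y to its left, z up, the work surface at z = 0. Lengths are in mm, angles in rad, forces in N, time in s.
With the tool pointing down it reaches from about 275 to 850 mm from the base axis. Payload 5.2 kg.
Tool frame: the origin (TCP) lies between the finger pads; the fingertips stand 11 mm ahead of it and the grasp point (between the pads) lies 8 mm behind it; z points along the fingers, y is the line along which they close (so a half turn about z gives the same grasp; the last joint's range is limited). The gripper opens to 85 mm and grips with 20 to 120 N. Pads are 22 mm wide; open, the fingers measure 114 mm over their backs; the gripper's body (76 mm by 85 mm) begins 54 mm behind the grasp point. The pads swing forward as they close: fully open they stand 13 mm farther back than shut.
Start: joints at [1.1, 0.259, 1.535, -0, 1.348, -0.203], TCP at [145.513, 530.406, 242.31] pointing down, gripper open.
Joint ranges: [-3.14, 3.14], [-0.91, 2.08], [0.19, 2.58], [-1.22, 4.36], [0.22, 2.71], [-3.12, 3.12]. Speed limits (rad/s): [2.57, 2.57, 3.14, 3.14, 3.14, 3.14].

### API

Orientations are given as [roll, pitch, yaw] about the fixed x, y, z axes, in that order (R = Rz(yaw) Ry(pitch) Rx(roll)).
In Python, from bench import telemetry, read_camera, job gives the robot as it stands.
- The arm moves only by the shell command python3 -m pendant 'ROWS'. ROWS is JSON, one flat list of numbers, 7 for each row, row after row: the turn, a rotation vector about the tool's x, y, z in rad, then the shift along the tool's x, y, z in m, then the opening, from 0 (shut) to 1 (fully open). A call has exactly 8 rows; each row is the pose to reach, as a shift and turn from the pose commanded when the call began, along the tool's axes at that moment; what a row does not reach only later rows make up. A row lasts 1/8 s, in which the tool goes at most 62.5 mm and 10.7 degrees, less where a joint would pass 70% of its speed; a pose out of reach is approached as far as the arm can. A call with a gripper value outside its range is refused whole. The fingers move at their own pace and stop on an object; the grip force is fixed at half the most. Time passes only in rows, so rows that repeat a pose let the fingers close, or fill a call up. It gives the time, the measured TCP pose, the force, the opening and the grip force at its end, in the units of the state.
- telemetry.state(): the state, without advancing time (a new reading comes with each control period).
- read_camera(name): name is "side" or "top" or "wrist"; returns a dict with "pixels" (420x560x3 uint8, blue, green, red), "K" (3x3 intrinsics, pixels), "k1" (the pictures are not rectified: a ray, as slopes to the right and down, at radius r is drawn at 1 + k1 r^2 times it, then the intrinsics apply), "R" (3x3) and "t" (3): a world point X has camera coordinates R X + t. Camera axes: x right, y down, z forward; pixel columns grow to the right and rows downward; lengths in mm; the calibration is good to about 2 mm. A picture is of the moment at which its call begins. There is no depth.
- job.hand_in(): hands the job in; it is judged then, once.
The state is a dict: "clock": time; "qpos": joint angles; "qd": joint speeds; "effort": joint torques, N m; "tcp_pos": TCP position; "ee_rot": TCP orientation; "force": force on the tool from outside, world axes, zero at the start; "torque": the same for the moment, N m; "gripper_width": finger opening in mm; "grasp_force": force on a finger pad.
Only numpy, scipy, OpenCV 4.12 (cv2) and the standard library are available. Lean on these libraries where they do the work, as an engineer would, in place of code of your own. Each camera call takes 0.05 s, during which the arm holds its last target. There are 200 camera calls.

## Working session

There is one attempt and no reset: what is moved stays moved. The work goes in short steps, Python scripts to look and compute and a shell command to move; the robot and the scene stay as the last step left them, time stands still between calls to the robot, and variables do not carry over. Pictures are saved under pics/ and viewed, at most 14 in all, crops included, and the job is handed in when it is done.

```bash
mkdir -p pics; ls
python3 - <<'E'
from bench import telemetry, read_camera, job
import cv2
print(telemetry.state())
for n in ("top","side"):
    c=read_camera(n); cv2.imwrite(f"pics/{n}0.png",c["pixels"]); print(n,c["K"],c["k1"],c["R"],c["t"])
    import pickle; pickle.dump(c,open(f"{n}0.pkl","wb"))
E
```

```text
pics
{'clock': 0.0, 'qpos': array([ 1.10022064e+00,  2.59340852e-01,  1.53609717e+00, -1.17585700e-05,
        1.34802782e+00, -2.02803977e-01]), 'qd': array([ 0.00024977, -0.000762  ,  0.00253437,  0.00051448,  0.00060872,
       -0.00167079]), 'effort': array([-1.26240673e-03, -4.46012986e+01, -2.90574360e+01, -4.65048342e-04,
        1.14025935e-02,  1.65797360e-05]), 'tcp_pos': array([145.26142845, 529.92706624, 241.4701966 ]), 'ee_rot': array([-3.13975554e+00, -3.66063918e-04,  2.87382322e+00]), 'force': array([ 0.1870107 ,  0.36237928, -0.23789599]), 'torque': array([ 0.02615311,  0.00164743, -0.03592186]), 'grasp_force': 0.0, 'gripper_width': 85.33521885687259}
top [[430.24127338   0.         283.83453202]
 [  0.         430.24127338 207.798832  ]
 [  0.           0.           1.        ]] -0.11777943682276523 [[ 0.01393605 -0.99977925  0.01572382]
 [-0.99697948 -0.0150952  -0.07618428]
 [ 0.07640482 -0.01461462 -0.99696977]] [  66.84642623  519.75523276 1007.618626  ]
side [[416.08280857   0.         278.57436073]
 [  0.         416.08280857 205.72832264]
 [  0.           0.           1.        ]] -0.056621479534717294 [[-0.93849354 -0.34527116 -0.0042066 ]
 [-0.20291616  0.56132865 -0.80233109]
 [ 0.27938308 -0.75212896 -0.59686442]] [531.64749267 113.92128757 891.75104052]
```

View pics/top0.png

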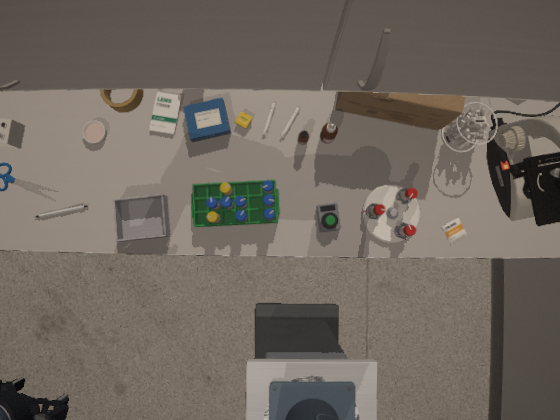

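View pics/side0.png

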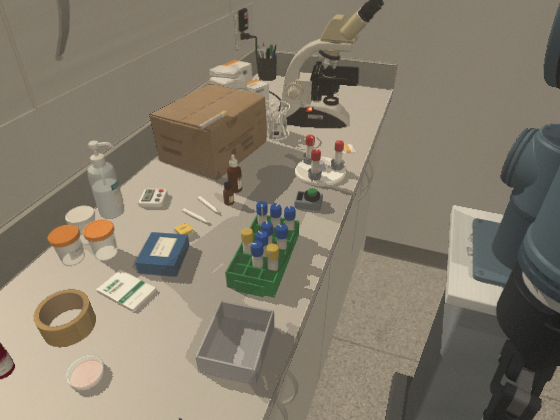

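The top view shows the tray near (141,218), the rack at (193–278, 180–227) with yellow caps at (226,187) and (213,216), the console at (329,218), and the carousel at (391,213) with red caps at (411,193), (378,210) and (409,231). The side view confirms this layout.

```bash
cat > h.py <<'E'
import numpy as np, cv2, pickle
from scipy.spatial.transform import Rotation as Ro
def grab(n,save=None):
    from bench import read_camera
    c=read_camera(n)
    if save: cv2.imwrite(f"pics/{save}.png",c["pixels"])
    return c
def plane(c,uv,z):
    uv=np.asarray(uv,float).reshape(-1,1,2)
    s=cv2.undistortPoints(uv,c["K"],np.array([c["k1"],0,0,0.])).reshape(-1,2)
    d=np.c_[s,np.ones(len(s))]@c["R"]; o=-c["R"].T@c["t"]
    return (o+d*((z-o[2])/d[:,2])[:,None])[:,:2]
def proj(c,X):
    return cv2.projectPoints(np.asarray(X,float).reshape(-1,1,3),cv2.Rodrigues(c["R"])[0],c["t"],c["K"],np.array([c["k1"],0,0,0.]))[0].reshape(-1,2)
HUE={"red":[(0,8),(172,180)],"yellow":[(15,28)],"blue":[(108,130)],"green":[(50,85)]}
def mask(c,col,smin=120,vmin=50):
    h=cv2.cvtColor(c["pixels"],cv2.COLOR_BGR2HSV); m=np.zeros(h.shape[:2],np.uint8)
    for a,b in HUE[col]: m|=cv2.inRange(h,(a,smin,vmin),(b,255,255))
    return m
def blobs(m,amin=20):
    n,l,s,cc=cv2.connectedComponentsWithStats(m)
    return [(cc[i],s[i]) for i in range(1,n) if s[i,4]>=amin]
def go(x,y,z,yaw,cmd=None):
    """tool-axis rotvec and shift (m) from the measured (or given) pose to x,y,z,yaw tool-down"""
    from bench import telemetry
    s=telemetry.state()
    p,R=(s["tcp_pos"],Ro.from_euler("xyz",s["ee_rot"])) if cmd is None else (np.array(cmd[:3]),Ro.from_euler("xyz",[np.pi,0,cmd[3]]))
    T=Ro.from_euler("xyz",[np.pi,0,yaw])
    return np.round((R.inv()*T).as_rotvec(),3), np.round(R.inv().apply(np.array([x,y,z])-p)/1000,4)
E
python3 - <<'E'
from h import *
c=pickle.load(open("top0.pkl","rb"))
for col,z in (("red",90),("yellow",80),("blue",80),("green",42)):
    for cc,s in blobs(mask(c,col),12): print(col,cc.round(1),s,plane(c,cc,z).round(0))
m=mask(c,"green"); n,l,s,_=cv2.connectedComponentsWithStats(m); i=1+s[1:,4].argmax()
r=cv2.minAreaRect(np.argwhere(l==i)[:,::-1].astype(np.float32)); print("rackpx",r,plane(c,cv2.boxPoints(r),42).round(0))
print("carousel",plane(c,(391,213),14),"tray",plane(c,[(116,199),(164,196),(167,238),(119,241)],45),"btn",plane(c,(330,219),26))
p=c["pixels"]; a=cv2.resize(p[165:265,100:290],None,fx=4,fy=4,interpolation=cv2.INTER_CUBIC); cv2.imwrite("pics/crop0.png",a)
print(telemetry.state()["clock"] if 0 else "")
E
```

```text
red [504.1 164.9] [500 160  10  11  56] [[ 622. -439.]]
red [411.2 192.6] [405 188  13  11  95] [[ 552. -212.]]
red [378.5 209.3] [373 205  12  10  88] [[ 513. -137.]]
red [409.4 230.2] [404 225  12  11  93] [[ 467. -207.]]
yellow [125.5 101.8] [101  90  42  22 321] [[756. 448.]]
yellow [243.4 119.5] [235 112  17  16 168] [[715. 171.]]
yellow [224.9 188. ] [220 183  11  11  90] [[557. 209.]]
yellow [212.3 216.4] [207 211  11  11  92] [[492. 235.]]
yellow [454.2 230. ] [445 224  19  13  87] [[ 469. -316.]]
blue [267.8 185.6] [263 181  10  10  69] [[564. 112.]]
blue [267.7 199.6] [264 195   9  10  67] [[532. 112.]]
blue [225.6 202.2] [221 197  10  10  67] [[525. 206.]]
blue [239.8 201.6] [236 197  10  10  65] [[527. 174.]]
blue [211.9 203. ] [207 198  10  10  69] [[522. 237.]]
blue [268.5 214. ] [264 209  10  10  67] [[500. 110.]]
blue [240.4 215.6] [236 211  10  10  67] [[495. 172.]]
green [169.9 119.3] [165 118  11   4  27] [[725. 350.]]
green [275.4 202.8] [271 181   8  42 136] [[528.  94.]]
green [227.  204.5] [ 192  182   75   45 1560] [[523. 208.]]
green [330.  219.7] [326 215   9  10  66] [[491. -33.]]
rackpx ((228.14390563964844, 203.51907348632812), (41.77937698364258, 73.62657165527344), 86.93350982666016) [[568. 295.]
 [580. 123.]
 [482. 116.]
 [470. 287.]]
carousel [[ 510.42302283 -185.68603089]] tray [[531.58661381 471.18126794]
 [540.23638713 356.00419267]
 [442.18364714 345.60401277]
 [432.91156841 459.85170483]] btn [[493.20868323 -35.47359826]]
```

View pics/crop0.png

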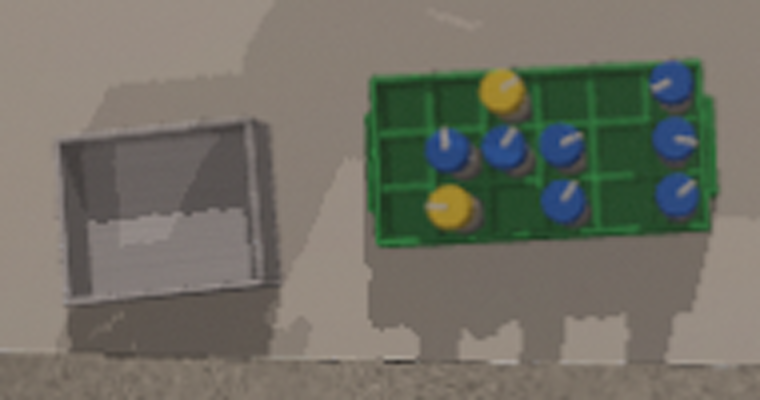

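Crop: there are two yellow vials. Yellow 1 is in row 1, column 3, and yellow 2 in row 3, column 2. Both have free cells on the left and right, along rack y. Their white lines point up-right from (510,85) and left from (437,207).

```bash
python3 -c "
from h import *
print(go(505,-180,235,1.5708,(145.5,530.4,242.3,2.8738)))"
```

```text
(array([-0.   , -0.   ,  1.303]), array([-0.5347, -0.59  ,  0.0073]))
```

```bash
python3 -m pendant '[0,0,0.15,-0.04,-0.044,0,1, 0,0,0.33,-0.08,-0.088,0,1, 0,0,0.5,-0.12,-0.132,0,1, 0,0,0.67,-0.16,-0.176,0,1, 0,0,0.84,-0.2,-0.22,0,1, 0,0,1.0,-0.24,-0.264,0,1, 0,0,1.17,-0.28,-0.308,0,1, 0,0,1.303,-0.32,-0.352,0.007,1]'; python3 -c "
from h import *
print(go(505,-180,235,1.5708))"
```

```text
clock: 1.1
tcp_pos: [361.7, 104.5, 235.6]
ee_rot: [3.14, -0.0, 1.566]
force: [0.8, 1.4, 0.2]
gripper_width: 85.5
grasp_force: 0.0
(array([ 0.002, -0.   , -0.005]), array([-0.2838,  0.1447,  0.0008]))
```

```bash
python3 -m pendant '[0,0,0,-0.047,0.024,0,1, 0,0,0,-0.094,0.048,0,1, 0,0,0,-0.141,0.072,0,1, 0,0,0,-0.188,0.096,0,1, 0,0,0,-0.235,0.12,0,1, 0,0,0,-0.284,0.145,0,1, 0,0,0,-0.284,0.145,0,1, 0,0,0,-0.284,0.145,0,1]'
python3 - <<'E'
from h import *
c=grab("wrist","w1"); pickle.dump(c,open("w1.pkl","wb")); print(-c["R"].T@c["t"],c["R"].round(2).tolist())
for cc,s in blobs(mask(c,"red"),100): print(cc.round(1),s,plane(c,cc,94).round(1))
E
```

```text
clock: 2.1
tcp_pos: [505.3, -177.2, 234.6]
ee_rot: [-3.14, -0.002, 1.57]
force: [-1.1, 0.7, 0.6]
gripper_width: 85.3
grasp_force: 0.0
[505.41421702 -94.00235198 366.72660114] [[1.0, -0.0, -0.0], [-0.0, -0.95, 0.32], [-0.0, -0.32, -0.95]]
[293.5 143.8] [278 128  32  34 795] [[ 513.1 -137. ]]
[236.1 229.9] [222 212  30  36 762] [[ 468.3 -205. ]]
[339.6 235.1] [324 217  31  36 784] [[ 550.5 -209.5]]
```

View pics/w1.png

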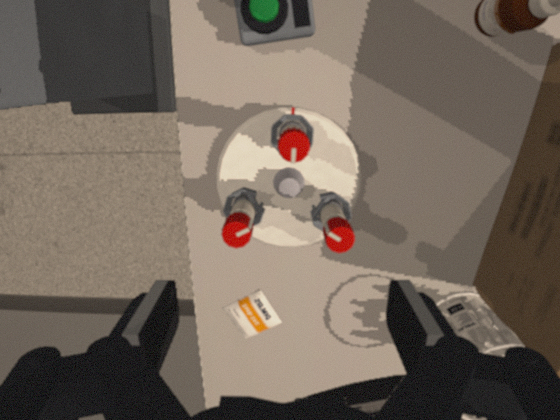

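The wrist view shows red caps at (293,144), (236,230) and (340,235), the hub at (288,182) and a pocket dash at (293,110). The first target is the cap at (513,-137). I grip it across x with the yaw at π/2, so tool x = +y, tool y = +x and tool z = down.

```bash
python3 -m pendant '[0,0,0,0.02,0.007,0.03,0.6, 0,0,0,0.041,0.007,0.06,0.6, 0,0,0,0.041,0.007,0.09,0.6, 0,0,0,0.041,0.007,0.12,0.6, 0,0,0,0.041,0.007,0.145,0.6, 0,0,0,0.041,0.007,0.159,0.6, 0,0,0,0.041,0.007,0.159,0.2, 0,0,0,0.041,0.007,0.159,0]'
python3 -m pendant '[0,0,0,0,0,0,0, 0,0,0,0,0,0,0, 0,0,0,0,0,0,0, 0,0,0,0,0,-0.01,0, 0,0,0,0,0,-0.03,0, 0,0,0,0,0,-0.06,0, 0,0,0,0,0,-0.08,0, 0,0,0,0,0,-0.08,0]'
python3 - <<'E'
from h import *
from bench import telemetry
s=telemetry.state(); print(s["tcp_pos"],s["gripper_width"],s["grasp_force"])
c=grab("wrist","w2")
w1=pickle.load(open("w1.pkl","rb"));print("hub",plane(w1,(288.5,182),36))
E
```

```text
clock: 3.15
tcp_pos: [513.6, -136.7, 77.4]
ee_rot: [3.14, 0.001, 1.571]
force: [-0.3, -0.9, -0.0]
gripper_width: 22.4
grasp_force: 58.6
clock: 4.15
tcp_pos: [513.9, -137.3, 158.1]
ee_rot: [3.138, 0.002, 1.571]
force: [0.3, -0.9, -0.3]
gripper_width: 22.4
grasp_force: 58.8
[ 513.90703394 -137.2799904   158.08934409] 22.41441795492413 58.772993087768555
hub [[ 510.49449849 -181.26801442]]
```

View pics/w2.png

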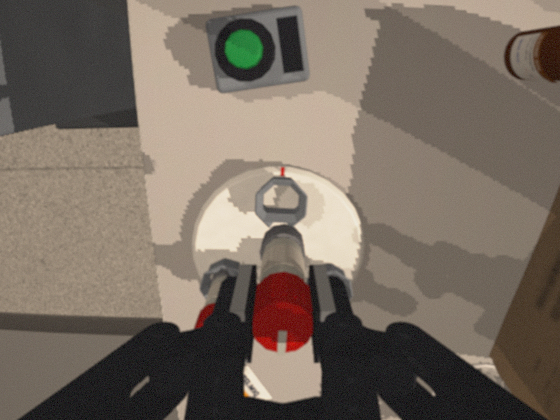

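The wrist view shows the red vial gripped at (283,310) and its pocket empty at (281,203). Before crossing I check where the tray is in the top view.

```bash
cat >> h.py <<'E'
def tray(c):
    """centre and yaw of the tray from its rim (z=45): grey, unsaturated blob left of the rack in the top view"""
    p=c["pixels"].astype(int); roi=np.zeros(p.shape[:2],np.uint8); roi[172:252,70:190]=1
    m=((p[...,2]-p[...,0]<14)&(roi>0)).astype(np.uint8)*255
    m=cv2.morphologyEx(cv2.morphologyEx(m,cv2.MORPH_CLOSE,np.ones((5,5))),cv2.MORPH_OPEN,np.ones((5,5)))
    n,l,s,_=cv2.connectedComponentsWithStats(m); i=1+s[1:,4].argmax()
    q=np.argwhere(l==i)[:,::-1].astype(float); w=plane(c,q,45).astype(np.float32)
    return cv2.minAreaRect(w), s[i]
E
python3 - <<'E'
from h import *
c=pickle.load(open("top0.pkl","rb")); print(tray(c))
c=grab("top"); pickle.dump(c,open("top1.pkl","wb")); print(tray(c))
p=c["pixels"]; print(p[218,141],p[230,100],p[205,120:124].tolist(),p[240,120],p[180,140],p[245,140])
E
```

```text
(((476.6103210449219, 407.2006530761719), (127.32946014404297, 129.80621337890625), 6.272007942199707), array([ 114,  195,   56,   56, 2537], dtype=int32))
(((489.3021545410156, 408.7385559082031), (101.572265625, 129.7442626953125), 6.540092945098877), array([ 114,  195,   56,   47, 2317], dtype=int32))
[105 107 113] [138 147 159] [[77, 79, 84], [85, 87, 93], [86, 89, 94], [88, 90, 96]] [131 134 142] [139 150 161] [104 112 121]
```

```bash
python3 -m pendant '[0,0,0,0.03,0,-0.031,0, 0,0,0,0.08,-0.005,-0.031,0, 0,0,0,0.13,-0.01,-0.031,0, 0,0,0,0.18,-0.015,-0.031,0, 0,0,0,0.24,-0.02,-0.031,0, 0,0,0,0.3,-0.02,-0.031,0, 0,0,0,0.36,-0.02,-0.031,0, 0,0,0,0.42,-0.02,-0.031,0]'; python3 -c "
from h import *
c=grab('wrist','w3')"
```

```text
clock: 5.25
tcp_pos: [492.0, 284.9, 185.8]
ee_rot: [-3.139, 0.001, 1.571]
force: [1.1, 0.6, -0.7]
gripper_width: 22.2
grasp_force: 58.8
```

View pics/w3.png

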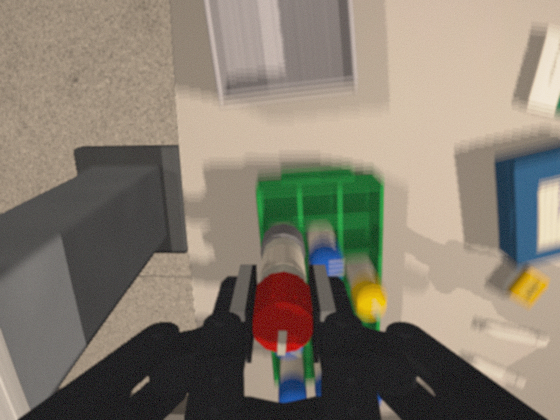

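The wrist view shows the tray straight ahead, its near rim running from (220,101) to (354,90), and the vial clear above the rack.

```bash
python3 -m pendant '[0,0,0,0.05,-0.008,0,0, 0,0,0,0.1,-0.008,0,0, 0,0,0,0.159,-0.008,0,0, 0,0,0,0.159,-0.008,0.04,0, 0,0,0,0.159,-0.008,0.08,0, 0,0,0,0.159,-0.008,0.105,0, 0,0,0,0.159,-0.008,0.119,0, 0,0,0,0.159,-0.008,0.119,0]'
python3 -m pendant '[0,0,0,0,0,0,0, 0,0,0,0,0,0,0.3, 0,0,0,0,0,0,0.5, 0,0,0,0,0,0,0.5, 0,0,0,0,0,-0.03,0.5, 0,0,0,0,0,-0.07,0.5, 0,0,0,-0.04,0,-0.119,0.5, 0,0,0,-0.1,0,-0.119,0.5]'
python3 - <<'E'
from h import *
c=grab("wrist","w4"); pickle.dump(c,open("w4.pkl","wb"))
for cc,s in blobs(mask(c,"red"),100): print(cc.round(1),s,plane(c,cc,84).round(1))
t=grab("top"); print(tray(t))
for cc,s in blobs(mask(t,"red"),30): print(cc.round(1),plane(t,cc,82).round(1))
E
```

```text
clock: 6.3
tcp_pos: [484.7, 441.9, 67.4]
ee_rot: [-3.14, 0.001, 1.571]
force: [-0.4, -0.4, -0.5]
gripper_width: 22.7
grasp_force: 61.1
clock: 7.3
tcp_pos: [487.4, 343.6, 192.1]
ee_rot: [3.132, -0.004, 1.574]
force: [1.4, 0.2, -0.6]
gripper_width: 42.7
grasp_force: 0.0
[279.5  72. ] [ 260   52   37   44 1050] [[486.4 433.6]]
(((503.6770935058594, 464.7103271484375), (188.51345825195312, 244.73855590820312), 1.2935725450515747), array([  70,  172,  100,   80, 6589], dtype=int32))
[504.2 164.8] [[ 623.6 -443.1]]
[411.1 192.6] [[ 553.1 -214.6]]
[409.4 230.2] [[ 467.3 -209.8]]
```

View pics/w4.png

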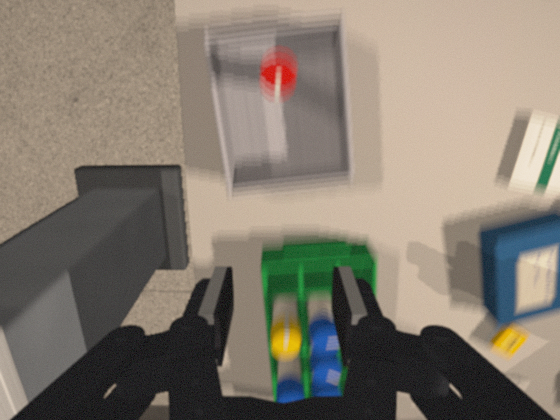

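The wrist view shows the first red vial standing in the tray at (279,72). Next is the second red vial at about (468,-206).

```bash
python3 -m pendant '[0,0,0,-0.05,0,0,0.6, 0,0,0,-0.11,0,0,0.6, 0,0,0,-0.17,-0.004,0,0.6, 0,0,0,-0.23,-0.008,0,0.6, 0,0,0,-0.29,-0.012,0,0.6, 0,0,0,-0.35,-0.015,0,0.6, 0,0,0,-0.41,-0.017,0,0.6, 0,0,0,-0.45,-0.017,0,0.6]'
python3 -m pendant '[0,0,0,-0.05,0,0.02,0.6, 0,0,0,-0.099,0,0.03,0.6, 0,0,0,-0.099,0,0.06,0.6, 0,0,0,-0.099,0,0.09,0.6, 0,0,0,-0.099,0,0.111,0.6, 0,0,0,-0.099,0,0.111,0.6, 0,0,0,-0.099,0,0.111,0.2, 0,0,0,-0.099,0,0.111,0]'
python3 -m pendant '[0,0,0,0,0,0,0, 0,0,0,0,0,0,0, 0,0,0,0,0,0,0, 0,0,0,0,0,-0.02,0, 0,0,0,0,0,-0.05,0, 0,0,0,0,0,-0.08,0, 0,0,0,0,0,-0.111,0, 0,0,0,0,0,-0.111,0]'
python3 - <<'E'
from h import *
t=grab("top"); pickle.dump(t,open("top2.pkl","wb")); print(tray(t))
for cc,s in blobs(mask(t,"red"),30): print(cc.round(1),plane(t,cc,82).round(1))
c=pickle.load(open("w4.pkl","rb")); print(plane(c,[(207,27),(340,15),(352,175),(232,190)],45).round(0).tolist())
E
```

```text
clock: 8.4
tcp_pos: [467.9, -110.0, 187.4]
ee_rot: [3.141, 0.0, 1.569]
force: [0.3, 1.5, 0.5]
gripper_width: 51.2
grasp_force: 0.0
clock: 9.4
tcp_pos: [468.8, -207.2, 77.6]
ee_rot: [3.14, 0.001, 1.571]
force: [0.3, -0.1, -0.1]
gripper_width: 22.1
grasp_force: 58.6
clock: 10.4
tcp_pos: [469.3, -207.6, 189.9]
ee_rot: [3.137, 0.003, 1.571]
force: [0.2, 0.3, -0.5]
gripper_width: 22.0
grasp_force: 58.8
(((489.08343505859375, 408.73480224609375), (101.88890075683594, 129.8368682861328), 6.706368446350098), array([ 114,  195,   56,   47, 2125], dtype=int32))
[411.2 192.6] [[ 553.2 -214.7]]
[124.  217.6] [[486.2 436.4]]
[423.7 227.9] [[ 472.8 -243.3]]
[[436.0, 466.0], [528.0, 474.0], [543.0, 359.0], [449.0, 347.0]]
```

```bash
python3 -m pendant '[0,0,0,0.03,0,0,0, 0,0,0,0.08,0.005,0,0, 0,0,0,0.14,0.01,0,0, 0,0,0,0.2,0.015,0,0, 0,0,0,0.26,0.02,0,0, 0,0,0,0.32,0.021,0,0, 0,0,0,0.38,0.021,0,0, 0,0,0,0.44,0.021,0,0]'
python3 -m pendant '[0,0,0,0.06,0,0,0, 0,0,0,0.12,0,0,0, 0,0,0,0.172,0,0,0, 0,0,0,0.172,0,0.03,0, 0,0,0,0.172,0,0.06,0, 0,0,0,0.172,0,0.09,0, 0,0,0,0.172,0,0.119,0, 0,0,0,0.172,0,0.119,0]'
python3 -m pendant '[0,0,0,0,0,0,0, 0,0,0,0,0,0,0.3, 0,0,0,0,0,0,0.5, 0,0,0,0,0,0,0.5, 0,0,0,0,0,-0.03,0.5, 0,0,0,0,0,-0.07,0.5, 0,0,0,-0.03,0,-0.119,0.5, 0,0,0,-0.08,0,-0.119,0.5]'
python3 - <<'E'
from h import *
c=grab("wrist"); pickle.dump(c,open("w5.pkl","wb"))
for cc,s in blobs(mask(c,"red"),100): print(cc.round(1),s,plane(c,cc,84).round(1))
for cc,s in blobs(mask(c,"yellow"),100): print(cc.round(1),s,plane(c,cc,85).round(1))
E
```

```text
clock: 11.45
tcp_pos: [487.9, 235.0, 185.7]
ee_rot: [-3.139, 0.001, 1.571]
force: [1.1, -0.3, -0.9]
gripper_width: 22.1
grasp_force: 58.8
clock: 12.45
tcp_pos: [487.0, 404.2, 64.7]
ee_rot: [-3.136, 0.003, 1.571]
force: [-0.0, -0.3, -1.3]
gripper_width: 21.9
grasp_force: 66.4
clock: 13.45
tcp_pos: [491.5, 326.7, 192.3]
ee_rot: [3.132, -0.004, 1.573]
force: [0.2, -0.4, -1.3]
gripper_width: 42.8
grasp_force: 0.0
[272.6  42.6] [ 253   21   38   45 1130] [[486.3 433.9]]
[277.1 104.2] [260  83  36  41 973] [[489.  397.2]]
[280.4 320.7] [ 266  299   31   43 1008] [[491.1 237.8]]
[508.7 326.3] [490 311  39  33 783] [[676.8 226.9]]
```

```bash
python3 -m pendant '[0,0,0,-0.05,0,0,0.6, 0,0,0,-0.11,0.01,0,0.6, 0,0,0,-0.17,0.02,0,0.6, 0,0,0,-0.23,0.03,0,0.6, 0,0,0,-0.29,0.04,0,0.6, 0,0,0,-0.35,0.05,0,0.6, 0,0,0,-0.4,0.062,0,0.6, 0,0,0,-0.44,0.062,0,0.6]'
python3 -m pendant '[0,0,0,-0.05,0,0.02,0.6, 0,0,0,-0.097,0,0.03,0.6, 0,0,0,-0.097,0,0.06,0.6, 0,0,0,-0.097,0,0.09,0.6, 0,0,0,-0.097,0,0.111,0.6, 0,0,0,-0.097,0,0.111,0.6, 0,0,0,-0.097,0,0.111,0.2, 0,0,0,-0.097,0,0.111,0]'
python3 -m pendant '[0,0,0,0,0,0,0, 0,0,0,0,0,0,0, 0,0,0,0,0,0,0, 0,0,0,0,0,-0.02,0, 0,0,0,0,0,-0.05,0, 0,0,0,0,0,-0.08,0, 0,0,0,0,0,-0.111,0, 0,0,0,0,0,-0.111,0]'
python3 - <<'E'
from h import *
t=grab("top"); pickle.dump(t,open("top3.pkl","wb")); print(tray(t))
for cc,s in blobs(mask(t,"red"),30): print(cc.round(1),plane(t,cc,82).round(1))
E
```

```text
clock: 14.5
tcp_pos: [551.4, -117.1, 187.3]
ee_rot: [3.141, 0.0, 1.569]
force: [0.4, 0.1, -0.1]
gripper_width: 51.5
grasp_force: 0.0
clock: 15.5
tcp_pos: [551.9, -212.2, 77.8]
ee_rot: [3.139, 0.001, 1.571]
force: [0.6, -0.2, -0.8]
gripper_width: 22.4
grasp_force: 58.6
clock: 16.5
tcp_pos: [552.3, -212.5, 190.1]
ee_rot: [3.137, 0.003, 1.571]
force: [0.4, -0.3, -1.2]
gripper_width: 21.9
grasp_force: 59.0
(((516.561279296875, 412.6662902832031), (101.85137939453125, 129.24166870117188), 6.926426410675049), array([ 113,  183,   56,   47, 1883], dtype=int32))
[118.4 186.1] [[557.7 452.7]]
[132.4 186.2] [[557.9 419.9]]
[425.5 185.5] [[ 570.1 -248.7]]
```

The tray has been knocked about 27 mm in +x, so I look at its contents before placing.

```bash
python3 -m pendant '[0,0,0,0.03,0,0,0, 0,0,0,0.08,-0.01,0,0, 0,0,0,0.14,-0.02,0,0, 0,0,0,0.2,-0.03,0,0, 0,0,0,0.26,-0.035,0,0, 0,0,0,0.32,-0.035,0,0, 0,0,0,0.38,-0.035,0,0, 0,0,0,0.44,-0.035,0,0]'
python3 - <<'E'
from h import *
t=pickle.load(open("top3.pkl","rb")); w=grab("wrist"); pickle.dump(w,open("w6.pkl","wb"))
a=cv2.resize(t["pixels"][170:255,90:190],(560,476),interpolation=cv2.INTER_CUBIC)
b=w["pixels"][:240,130:370]; cv2.imwrite("pics/c6.png",np.hstack([a,cv2.resize(b,(240,476))]))
E
```

```text
clock: 17.55
tcp_pos: [514.8, 230.0, 185.6]
ee_rot: [-3.139, 0.001, 1.571]
force: [0.9, -0.7, 0.3]
gripper_width: 22.2
grasp_force: 59.0
```

View pics/c6.png

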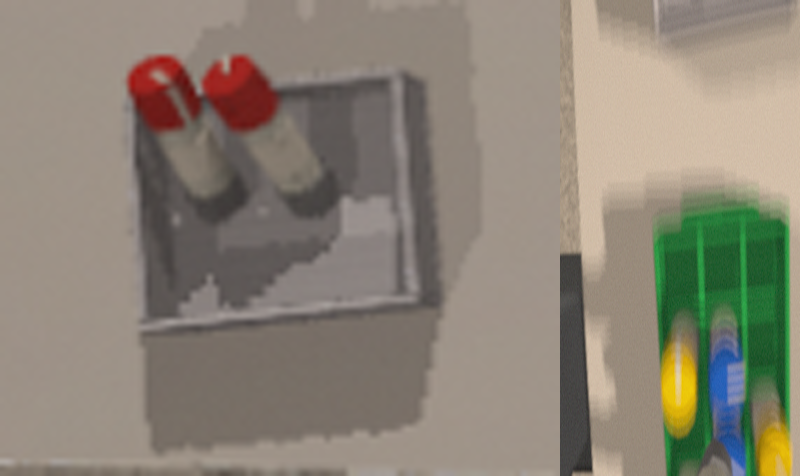

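The top crop shows both red vials leaning on the tray's far wall, with their feet at (215,205) and (310,205) and their middles inside. The front right of the tray is free, so the third goes to about (498,380).

```bash
python3 -m pendant '[0,0,0,0.06,-0.018,0,0, 0,0,0,0.12,-0.018,0,0, 0,0,0,0.152,-0.018,0,0, 0,0,0,0.152,-0.018,0.03,0, 0,0,0,0.152,-0.018,0.06,0, 0,0,0,0.152,-0.018,0.09,0, 0,0,0,0.152,-0.018,0.119,0, 0,0,0,0.152,-0.018,0.119,0]'
python3 -m pendant '[0,0,0,0,0,0,0, 0,0,0,0,0,0,0.3, 0,0,0,0,0,0,0.5, 0,0,0,0,0,0,0.5, 0,0,0,0,0,-0.03,0.5, 0,0,0,0,0,-0.07,0.5, 0,0,0,-0.05,0,-0.119,0.5, 0,0,0,-0.1,0,-0.119,0.5]'
python3 -m pendant '[0,0,0,-0.06,0.01,0,0.6, 0,0,0,-0.12,0.02,0,0.6, 0,0,0,-0.17,0.02,0,0.6, 0,0,0,-0.17,0.02,0,0.6, 0,0,0,-0.17,0.02,0,0.6, 0,0,0,-0.17,0.02,0,0.6, 0,0,0,-0.17,0.02,0,0.6, 0,0,0,-0.17,0.02,0,0.6]'
python3 - <<'E'
from h import *
w=grab("wrist","w7"); pickle.dump(w,open("w7.pkl","wb"))
t=grab("top"); pickle.dump(t,open("top4.pkl","wb"))
for col in ("red","yellow","blue"):
  for cc,s in blobs(mask(w,col),100): print(col,cc.round(1),s,plane(w,cc,85).round(1))
  for cc,s in blobs(mask(t,col),30): print(" top",col,cc.round(1),plane(t,cc,82).round(1))
E
```

```text
clock: 18.6
tcp_pos: [496.0, 379.0, 64.8]
ee_rot: [-3.136, 0.003, 1.571]
force: [-0.2, -0.8, -0.5]
gripper_width: 22.1
grasp_force: 68.1
clock: 19.6
tcp_pos: [499.9, 280.7, 191.4]
ee_rot: [3.134, -0.002, 1.573]
force: [0.2, -0.9, -0.1]
gripper_width: 42.6
grasp_force: 0.0
clock: 20.6
tcp_pos: [517.9, 111.1, 187.3]
ee_rot: [-3.142, -0.0, 1.572]
force: [0.3, 0.1, 0.2]
gripper_width: 51.4
grasp_force: 0.0
 top red [504.1 164.9] [[ 623.4 -442.9]]
 top red [118.7 186.1] [[557.9 452.1]]
 top red [132.4 186.2] [[557.9 419.9]]
 top red [150.2 214.2] [[494.8 376.2]]
yellow [239.8  15.8] [ 218    0   43   36 1235] [[492.9 232.3]]
yellow [346.5  58.7] [ 326   38   43   43 1325] [[555.9 208.5]]
yellow [537.8 111.3] [ 513   87   47   50 1464] [[682.9 180.7]]
 top yellow [125.2 102. ] [[755.3 448. ]]
 top yellow [243.4 119.6] [[714.8 170.7]]
 top yellow [454.4 229.9] [[ 469. -316.]]
blue [290.7  14. ] [273   0  40  31 785] [[522.4 233.2]]
blue [294.9  61.6] [277  42  39  40 956] [[525.1 206.6]]
blue [297.8 113.4] [281  95  36  40 889] [[527.2 176. ]]
blue [247.9 117. ] [230  99  38  39 894] [[496.4 173.9]]
blue [349.8 206.7] [331 186  37  40 823] [[562.7 115.5]]
blue [303.4 207.5] [287 188  34  40 853] [[531.8 114.8]]
blue [257.2 210.3] [240 191  35  40 856] [[500.9 112.8]]
 top blue [240.5 215.4] [[495.5 172.1]]
```

View pics/w7.png

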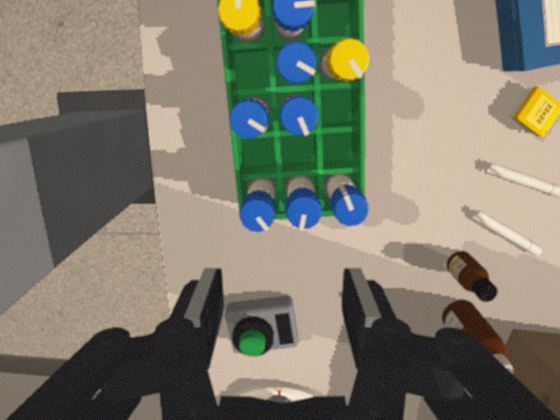

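The wrist view shows all the caps. Yellow 1 is at (347,59) with its line pointing down-right, and yellow 2 is cut off at (240,16). All three red ones are in the tray. I shift 50 mm forward for an exact measurement.

```bash
python3 -m pendant '[0,0,0,0.025,0.01,0,0.6, 0,0,0,0.05,0.01,0,0.6, 0,0,0,0.055,0.01,0,0.6, 0,0,0,0.055,0.01,0,0.6, 0,0,0,0.055,0.01,0,0.6, 0,0,0,0.055,0.01,0,0.6, 0,0,0,0.055,0.01,0,0.6, 0,0,0,0.055,0.01,0,0.6]'
cat >> h.py <<'E'
def caps(c,col,z,amin=150,amax=6000):
    """top-face centre and white-line direction of the caps of a colour (world), from colour blob + white pixels in it"""
    out=[]; hsv=cv2.cvtColor(c["pixels"],cv2.COLOR_BGR2HSV); m=mask(c,col,90,60)
    cam=-c["R"].T@c["t"]
    for cc,s in blobs(m,amin):
        if s[4]>amax: continue
        x,y,w,h=s[:4]; sub=np.zeros_like(m); sub[y:y+h,x:x+w]=m[y:y+h,x:x+w]
        hull=cv2.convexHull(np.argwhere(sub)[:,::-1].astype(np.int32))
        fill=cv2.fillConvexPoly(np.zeros_like(m),hull,255)
        # silhouette: world points on top plane; far edge (from camera) belongs to the top circle
        P=plane(c,hull.reshape(-1,2),z); ctr=P.mean(0); away=ctr-cam[:2]; away/=np.linalg.norm(away)
        for _ in range(20):
            r=P-ctr; far=P[(r@away)>0]
            ctr=ctr+((far-ctr)*(1-12/np.linalg.norm(far-ctr,axis=1))[:,None]).mean(0)*1.5
        wh=cv2.inRange(hsv,(0,0,120),(180,110,255))&cv2.erode(fill,np.ones((3,3)))
        q=np.argwhere(wh)[:,::-1]
        if len(q)<3: out.append((ctr,None)); continue
        W=plane(c,q,z)-ctr; W=W[np.linalg.norm(W,axis=1)<12.5]; d=W.mean(0)
        out.append((ctr.round(1),round(float(np.degrees(np.arctan2(d[1],d[0]))),1),len(W),round(float(np.linalg.norm(d)),1)))
    return out
E
python3 - <<'E'
from h import *
w=grab("wrist","w8"); pickle.dump(w,open("w8.pkl","wb"))
for col in ("yellow","blue"):
  for o in caps(w,col,85): print(col,o)
g=mask(w,"green",120,40); g=cv2.morphologyEx(g,cv2.MORPH_CLOSE,np.ones((25,25)))
n,l,s,_=cv2.connectedComponentsWithStats(g); i=1+s[1:,4].argmax(); q=np.argwhere(l==i)[:,::-1]
P=plane(w,q,42).astype(np.float32); print("rack",cv2.minAreaRect(P),s[i])
E
```

```text
clock: 21.7
tcp_pos: [528.0, 165.0, 187.4]
ee_rot: [3.142, 0.0, 1.57]
force: [0.3, 0.2, 0.7]
gripper_width: 51.3
grasp_force: 0.0
yellow (array([491.9, 236.3]), 88.4, 105, 6.4)
yellow (array([557.3, 209. ]), -53.1, 73, 6.1)
yellow (array([692.31084532, 189.51348308]), None)
yellow (array([792.26919353, -28.19886883]), None)
blue (array([523.8, 239.6]), -8.6, 112, 5.1)
blue (array([526.4, 207.5]), -41.0, 104, 5.7)
blue (array([527.8, 176.5]), -71.6, 84, 6.7)
blue (array([496.7, 174.4]), -52.3, 91, 6.0)
blue (array([564.3, 114.7]), 122.4, 101, 5.4)
blue (array([532. , 112.8]), -95.5, 65, 6.6)
blue (array([500.5, 110.8]), -66.2, 64, 6.3)
rack ((526.572998046875, 192.87210083007812), (98.54507446289062, 197.78494262695312), 3.7816622257232666) [  201    16   146   261 22911]
```

View pics/w8.png

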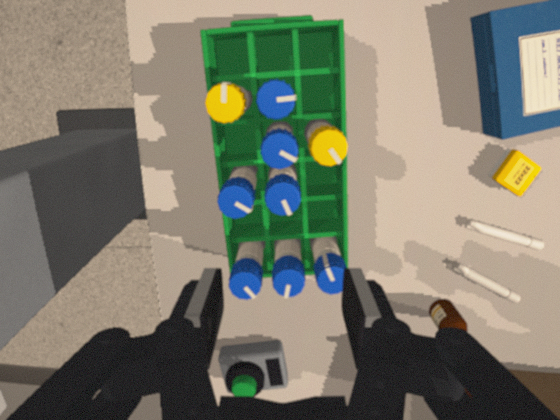

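The wrist view shows yellow 2 at (226,102) with its line pointing up (+y, 88°), and yellow 1 at (328,147) with its line at -53°. The cells on both sides of each along rack y are free. The rack yaw is 3.8°.

Plan: pick at yaw 183.8°, yellow 1 into pocket A (turn -40°), yellow 2 into pocket B (turn -61°).

```bash
python3 - <<'E'
from h import *
w=pickle.load(open("w1.pkl","rb"))
for o in caps(w,"red",94): print(o)
print(go(557.3,209,130,np.radians(183.8),(528.3,165.3,187.3,1.5708)))
E
python3 -m pendant '[0,0,-0.18,0.022,0.01,0,0.5, 0,0,-0.36,0.044,0.02,0,0.5, 0,0,-0.54,0.044,0.029,0,0.5, 0,0,-0.72,0.044,0.029,0,0.5, 0,0,-0.9,0.044,0.029,0,0.5, 0,0,-1.08,0.044,0.029,0,0.5, 0,0,-1.26,0.044,0.029,0,0.5, 0,0,-1.44,0.044,0.029,0,0.5]'
python3 -c "
from h import *
print(go(557.3,209,67.3,np.radians(183.8),(557.3,209.3,187.3,1.5708+1.44)))"
```

```text
(array([ 513.3, -138.5]), -93.3, 59, 6.4)
(array([ 468. , -208.7]), 23.1, 59, 6.1)
(array([ 551. , -213.3]), 150.0, 61, 6.3)
(array([ 0.   ,  0.   , -1.637]), array([0.0437, 0.029 , 0.0573]))
clock: 22.75
tcp_pos: [556.9, 209.3, 187.2]
ee_rot: [-3.142, -0.0, 3.017]
force: [0.5, 1.1, 1.2]
gripper_width: 42.7
grasp_force: 0.0
(array([-0.   ,  0.   , -0.197]), array([-0.    , -0.0003,  0.12  ]))
```

```bash
python3 -m pendant '[0,0,-0.17,0,0,0,0.5, 0,0,-0.197,0,0,0.03,0.5, 0,0,-0.197,0,0,0.06,0.5, 0,0,-0.197,0,0,0.09,0.5, 0,0,-0.197,0,0,0.105,0.5, 0,0,-0.197,0,0,0.12,0.5, 0,0,-0.197,0,0,0.12,0.5, 0,0,-0.197,0,0,0.12,0.2]'
python3 -m pendant '[0,0,0,0,0,0,0, 0,0,0,0,0,0,0, 0,0,0,0,0,0,0, 0,0,0,0,0,-0.01,0, 0,0,0,0,0,-0.03,0, 0,0,0,0,0,-0.06,0, 0,0,0,0,0,-0.09,0, 0,0,0,0,0,-0.12,0]'
python3 - <<'E'
from h import *
w=grab("wrist","w9"); t=grab("top")
for cc,s in blobs(mask(w,"yellow"),100): print(cc.round(1),s)
for o in caps(w,"blue",85): print(o)
for cc,s in blobs(mask(t,"blue"),30): print(" top",cc.round(1))
print(go(512,-90,187.3,np.radians(143.8),(557.3,209,187.3,np.radians(183.8))))
E
```

```text
clock: 23.75
tcp_pos: [557.7, 209.4, 68.2]
ee_rot: [3.141, 0.002, -3.075]
force: [-0.3, 0.5, 0.3]
gripper_width: 26.2
grasp_force: 0.1
clock: 24.75
tcp_pos: [556.5, 209.2, 188.4]
ee_rot: [-3.141, -0.001, -3.075]
force: [-0.4, -0.1, -0.3]
gripper_width: 21.9
grasp_force: 58.7
[330.  115.2] [ 311   95   41   42 1215]
[282.9 302.7] [ 251  263   63   81 3964]
[520.6 386. ] [ 484  366   72   54 1338]
(array([495.1, 173.1]), -35.4, 99, 6.4)
(array([499.9, 109.4]), -59.3, 94, 6.4)
(array([531.8, 111.3]), -89.6, 96, 6.3)
(array([526.7, 175. ]), -55.8, 91, 6.6)
(array([524.4, 206.5]), -22.1, 92, 6.6)
(array([522.5, 237.6]), 13.8, 89, 6.9)
(array([563.5, 113.4]), 105.3, 128, 4.8)
 top [267.8 185.6]
 top [267.7 199.7]
 top [241.2 201.7]
 top [211.4 203.1]
 top [268.5 214. ]
 top [243.  216.2]
(array([ 0.   , -0.   ,  0.698]), array([ 0.065 , -0.2953, -0.    ]))
```

View pics/w9.png

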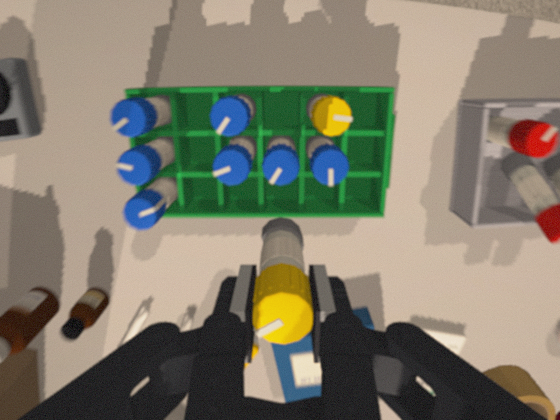

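The wrist view shows yellow 1 held at (283,305), its line running from (283,318) to (258,332), with the blue caps undisturbed. Line angles taken about the cap centre differ between views, so I refine them with a straight-line fit.

```bash
cat >> h.py <<'E'
def lines(c,col,z,amin=150,amax=6000):
    """direction of the white line on each cap: PCA of white pixels near the top face"""
    out=[]; hsv=cv2.cvtColor(c["pixels"],cv2.COLOR_BGR2HSV); m=mask(c,col,90,60)
    for cc,s in blobs(m,amin):
        if s[4]>amax: continue
        x,y,w,h=s[:4]; sub=np.zeros_like(m); sub[y:y+h,x:x+w]=m[y:y+h,x:x+w]
        hull=cv2.convexHull(np.argwhere(sub)[:,::-1].astype(np.int32)); fill=cv2.fillConvexPoly(np.zeros_like(m),hull,255)
        wh=cv2.inRange(hsv,(0,0,120),(180,110,255))&cv2.erode(fill,np.ones((3,3)))
        q=np.argwhere(wh)[:,::-1]
        if len(q)<10: continue
        W=plane(c,q,z); k=plane(c,[cc],z)[0]
        d=np.array(cv2.fitLine(W.astype(np.float32),cv2.DIST_HUBER,0,.01,.01)[:2]).ravel()
        if d@(W.mean(0)-k)<0: d=-d
        L=(W-W.mean(0))@d
        out.append((k.round(0),round(float(np.degrees(np.arctan2(d[1],d[0]))),1),len(W),np.ptp(L).round(1)))
    return out
E
cat > t.py <<'E'
from h import *
for f,z in (("w7",85),("w8",85)):
  w=pickle.load(open(f+".pkl","rb")); print(f)
  for col in ("yellow","blue"):
    for o in lines(w,col,z): print(col,o)
print("w9"); w=grab("wrist"); pickle.dump(w,open("w9.pkl","wb"))
for col in ("blue",): 
    for o in lines(w,col,85): print(o)
for o in lines(w,"yellow",85): print("y",o)
for o in lines(w,"yellow",206): print("held",o)
for o in lines(pickle.load(open("w1.pkl","rb")),"red",94): print("red",o)
E
python3 t.py
```

```text
w7
yellow (array([493., 232.]), 137.2, 46, np.float64(18.3))
yellow (array([556., 208.]), -51.4, 95, np.float64(19.5))
blue (array([523., 233.]), -4.5, 98, np.float64(9.3))
blue (array([525., 207.]), -28.3, 114, np.float64(9.9))
blue (array([527., 176.]), -64.3, 104, np.float64(9.4))
blue (array([496., 174.]), -31.8, 108, np.float64(9.9))
blue (array([563., 116.]), 115.0, 138, np.float64(17.3))
blue (array([532., 115.]), -97.9, 77, np.float64(8.8))
blue (array([501., 113.]), -53.6, 81, np.float64(9.6))
w8
yellow (array([493., 236.]), 86.2, 105, np.float64(10.8))
yellow (array([556., 211.]), -53.9, 73, np.float64(9.6))
blue (array([523., 239.]), 4.9, 112, np.float64(9.9))
blue (array([526., 208.]), -27.3, 104, np.float64(10.3))
blue (array([528., 178.]), -67.2, 84, np.float64(9.4))
blue (array([497., 176.]), -31.0, 91, np.float64(10.0))
blue (array([562., 118.]), 109.3, 127, np.float64(21.2))
blue (array([532., 117.]), -98.5, 65, np.float64(9.1))
blue (array([501., 115.]), -54.7, 64, np.float64(8.8))
w9
(array([494., 174.]), -31.9, 96, np.float64(9.1))
(array([499., 113.]), -54.0, 91, np.float64(9.2))
(array([529., 115.]), -96.9, 87, np.float64(8.9))
(array([525., 176.]), -70.0, 93, np.float64(9.9))
(array([523., 206.]), -31.6, 89, np.float64(9.4))
(array([521., 237.]), 6.6, 101, np.float64(9.5))
(array([560., 116.]), 119.7, 128, np.float64(19.2))
y (array([491., 234.]), 87.1, 80, np.float64(10.1))
y (array([633., 215.]), -40.3, 294, np.float64(27.5))
y (array([710., 431.]), 65.4, 16, np.float64(47.2))
held (array([482., 219.]), 86.3, 80, np.float64(5.0))
held (array([552., 210.]), -40.3, 294, np.float64(13.5))
held (array([590., 316.]), 69.2, 16, np.float64(23.0))
red (array([ 513., -137.]), -91.0, 59, np.float64(9.0))
red (array([ 468., -205.]), 35.2, 76, np.float64(15.2))
red (array([ 550., -210.]), 145.1, 67, np.float64(13.4))
```

Run:
```python
from h import *
w=pickle.load(open("w9.pkl","rb")); hsv=cv2.cvtColor(w["pixels"],cv2.COLOR_BGR2HSV)
tcp=np.array([556.5,209.2])
for z in (203,206):
  for smax,vmin in ((60,150),(90,130),(110,120)):
    m=cv2.inRange(hsv,(0,0,vmin),(180,smax,255)); m[:263]=0; m[345:]=0; m[:,:251]=0; m[:,314:]=0
    q=np.argwhere(m)[:,::-1]; W=plane(w,q,z); r=np.linalg.norm(W-tcp,axis=1); k=r<11.5; W=W[k]
    d=np.array(cv2.fitLine(W.astype(np.float32),cv2.DIST_HUBER,0,.01,.01)).ravel()
    a=W-tcp; print(z,smax,len(W),W.mean(0).round(1),W.min(0).round(1),W.max(0).round(1),"fit",np.degrees(np.arctan2(d[1],d[0])).round(1),"mean",np.degrees(np.arctan2(*a.mean(0)[::-1])).round(1), q[k].min(0),q[k].max(0))
print("proj axis top",proj(w,[[556.5,209.2,206],[556.5+12*np.cos(-.93),209.2+12*np.sin(-.93),206],[556.5+12*np.cos(-.7),209.2+12*np.sin(-.7),206]]))
```

```text
203 60 98 [564.8 206.7] [562.3 203.2] [567.3 209.7] fit -56.5 mean -16.8 [264 320] [281 330]
203 90 119 [564.7 206.8] [561.8 202.8] [567.3 210.1] fit -55.2 mean -16.2 [263 319] [282 330]
203 110 129 [564.7 206.8] [561.8 202.8] [567.3 210.1] fit -58.6 mean -16.0 [263 319] [282 330]
206 60 130 [563.2 205.8] [560.1 201.7] [566.5 209.5] fit -53.6 mean -26.9 [260 320] [281 333]
206 90 157 [563.1 205.9] [559.7 201.3] [566.5 209.9] fit -53.5 mean -26.3 [259 319] [282 333]
206 110 169 [563.1 206. ] [559.7 201.3] [566.5 209.9] fit -53.7 mean -26.1 [259 319] [282 333]
proj axis top [[281.00847351 312.05642104]
 [254.46070617 326.42754444]
 [259.21722329 331.00860387]]
```

Run:
```python
from h import *
w=pickle.load(open("w9.pkl","rb")); m=mask(w,"yellow",90,60)
for z in (203,206): 
  rows=[np.flatnonzero(m[263:,c]).max()+263 for c in (275,283,291)]
  print(z,rows,plane(w,[(275,rows[0]),(283,rows[1]),(291,rows[2])],z).round(1).tolist(), [o for o in caps(w,"yellow",z) if abs(o[0][0]-556)<30])
print(go(512,-90,187.3,np.radians(143.8),(557.3,209,187.3,np.radians(183.8))), go(512,-90,187.3,np.radians(144.5),(557.3,209,187.3,np.radians(183.8))))
print("rot",telemetry.state()["ee_rot"] if "telemetry" in dir() else "")
```

```text
203 [np.int64(342), np.int64(343), np.int64(342)] [[572.9, 207.9], [573.2, 211.1], [572.5, 214.2]] [(array([563.1, 208.8]), -43.4, 290, 6.3)]
206 [np.int64(342), np.int64(343), np.int64(342)] [[570.5, 207.8], [570.8, 210.9], [570.1, 213.9]] [(array([560.6, 208.5]), -40.3, 292, 6.2)]
(array([ 0.   , -0.   ,  0.698]), array([ 0.065 , -0.2953, -0.    ])) (array([ 0.   , -0.   ,  0.686]), array([ 0.065 , -0.2953, -0.    ]))
rot
```

```bash
python3 -m pendant '[0,0,0.06,0.006,-0.03,0,0, 0,0,0.15,0.015,-0.08,0,0, 0,0,0.25,0.025,-0.13,0,0, 0,0,0.35,0.035,-0.18,0,0, 0,0,0.45,0.045,-0.23,0,0, 0,0,0.55,0.055,-0.28,0,0, 0,0,0.65,0.063,-0.325,0,0, 0,0,0.686,0.067,-0.345,0,0]'
python3 - <<'E'
from h import *
import time
grab("wrist");grab("wrist");grab("wrist")
w=grab("wrist","w10"); pickle.dump(w,open("w10.pkl","wb"))
from bench import telemetry; s=telemetry.state(); print(s["tcp_pos"],s["ee_rot"])
c=np.array([510.5,-187]); 
for a in (86.7,206.7,-33.3): print(proj(w,[[*(c+48*np.array([np.cos(np.radians(a)),np.sin(np.radians(a))])),28]]).round(0))
E
```

```text
clock: 25.9
tcp_pos: [511.8, -141.2, 186.0]
ee_rot: [-3.141, -0.002, 2.518]
force: [0.4, 1.0, 0.1]
gripper_width: 21.9
grasp_force: 58.8
[ 512.51956564 -138.58552187  186.55555407] [ 3.14116805e+00 -1.98361732e-03  2.52222552e+00]
[[283. 190.]]
[[182. 195.]]
[[239. 271.]]
```

View pics/w10.png

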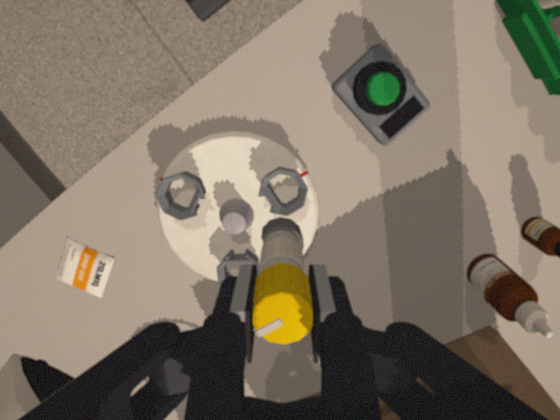

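The wrist view shows empty pocket A at (284,190), pocket B at (181,195) and the hub at (236,218), matching the predicted positions to within a few pixels. I refine the pocket centres numerically.

Run:
```python
from h import *
w=pickle.load(open("w10.pkl","rb")); hsv=cv2.cvtColor(w["pixels"],cv2.COLOR_BGR2HSV)
for n,(u,v) in {"A":(284,190),"B":(181,195),"hub":(236,215)}.items():
    roi=hsv[v-32:v+33,u-32:u+33]; m=cv2.inRange(roi,(0,0,0),(180,60,125) if n!="hub" else (180,40,165))
    k,l,s,cc=cv2.connectedComponentsWithStats(m); i=1+s[1:,4].argmax(); q=np.argwhere(l==i)[:,::-1]+[u-32,v-32]
    hull=cv2.convexHull(q.astype(np.int32)).reshape(-1,2); z=36 if n=="hub" else 32
    c1,r=cv2.minEnclosingCircle(plane(w,hull,z).astype(np.float32))
    print(n,s[i],"z",z,np.round(c1,1),round(r,1))
print("dashes",[(cc.round(1),plane(w,cc,14).round(1)) for cc,s in blobs(mask(w,"red",120,60),4)])
vis=w["pixels"][140:300,130:340].copy(); cv2.imwrite("/tmp/x.png",vis)
for r in range(165,222,3): print("".join("%4d"%x for x in hsv[r,256:312:3,2]))
```

```text
A [  8   9  47  48 980] z 32 [ 512.8 -138.5] 20.0
B [   6    8   50   48 1142] z 32 [ 466.6 -207.5] 21.0
hub [ 16  15  34  38 722] z 36 [ 507.3 -181.6] 16.1
dashes [(array([304. , 173.1]), array([[ 514.6, -118.2]])), (array([160.5, 178.5]), array([[ 447.2, -219.8]])), (array([524.7, 290.3]), array([[739.2,  -5.9]])), (array([512.5, 292.5]), array([[733.4, -17.4]])), (array([532.2, 290.8]), array([[7.449e+02, 6.000e-01]])), (array([529.8, 294. ]), array([[746.8,  -2.9]])), (array([522.2, 296. ]), array([[743.9, -10.5]])), (array([506.8, 296.8]), array([[734.2, -24.3]])), (array([509.5, 296.5]), array([[735.8, -21.8]])), (array([527.5, 297.8]), array([[749.5,  -6.6]]))]
 163 162 162 163 161 161 164 167 158 162 164 166 168 165 188 181 130 173 186
 163 164 166 162 163 166 151  96  89  91 106 128 155 165 218 185 156 176 184
 165 166 167 166 159 124 102 125 123 122 116 104  93 107 206 210 181 166 184
 199 164 165 155 103 112 129 142 181 156 137 127 118 116 118 177 184 174 170
 188 161 151 112 130 131 173 205 207 208 164 175 129 106 104 139 223 199 180
 226 170 113 128 129 197 205 199 208 1
[... 339 characters left out ...]
182 224
 223 137 140 119 111 109  77 139 164 164 162 158 156 156  87  94  97 210 226
 224 224 225 193 109 114 105  76 157 163 160 161 144  94  82  90 114 210 226
 224 225 224 211 164 104 108  91 102 155 164 106  76  83  92  93 136 210 220
 222 225 221 203 202 126 105 108  80  76  81  78  88  92  94  95 167 209 225
 222 224 224 212 222 120 113 113 103  90  87  92  93  98  98 144 208 209 227
 222 222 225 226 221 103 104 106  95  94  94  98  91 120 186 211 209 219 227
 226 225 225 224 225 206 158 134 105  93  92 103 176 207 210 210 207 224 228
 223 222 225 226 228 227 209 203 189 191 196 206 211 208 210 208 210 226 228
 226 222 228 228 223 173 108  75  67  69  83 115 190 211 210 212 226 227 226
```

```bash
python3 -m pendant '[0,0,0,-0.0007,0,0.03,0, 0,0,0,-0.0007,0,0.06,0, 0,0,0,-0.0007,0,0.075,0, 0,0,0,-0.0007,0,0.082,0, 0,0,0,-0.0007,0,0.088,0, 0,0,0,-0.0007,0,0.094,0, 0,0,0,-0.0007,0,0.1,0, 0,0,0,-0.0007,0,0.1,0]'; python3 -c "
from bench import telemetry; s=telemetry.state(); print(s['tcp_pos'],s['ee_rot'],s['force'],s['torque'])"
```

```text
clock: 27.1
tcp_pos: [513.2, -139.8, 87.0]
ee_rot: [-3.142, -0.001, 2.522]
force: [0.5, 0.6, -1.4]
gripper_width: 22.3
grasp_force: 58.8
[ 513.23737854 -139.75775809   86.98606456] [-3.14150249e+00 -7.26622021e-04  2.52162152e+00] [ 0.52147537  0.59714124 -1.36389502] [0.05021529 0.00089287 0.02205945]
```

```bash
python3 -m pendant '[0,0,0,0,0,0.003,0, 0,0,0,0,0,0.006,0, 0,0,0,0,0,0.009,0, 0,0,0,0,0,0.0105,0, 0,0,0,0,0,0.0105,0, 0,0,0,0,0,0.0105,0, 0,0,0,0,0,0.0105,0, 0,0,0,0,0,0.0105,0]'
```

```text
clock: 28.1
tcp_pos: [514.0, -140.1, 78.3]
ee_rot: [3.141, 0.002, 2.522]
force: [-2.5, 1.6, 10.8]
gripper_width: 22.6
grasp_force: 60.1
```

```bash
python3 -m pendant '[0,0,0,0,0,0,0.1, 0,0,0,0,0,0,0.3, 0,0,0,0,0,0,0.5, 0,0,0,0,0,0,0.5, 0,0,0,0,0,-0.03,0.5, 0,0,0,0,0,-0.06,0.5, 0,0,0,0,0,-0.09,0.5, 0,0,0,0,0,-0.11,0.5]'
python3 - <<'E'
from h import *
grab("wrist");grab("wrist");w=grab("wrist","w11"); pickle.dump(w,open("w11.pkl","wb"))
for z in (94,98): print(z,lines(w,"yellow",z),caps(w,"yellow",z))
t=grab("top"); s=grab("side"); pickle.dump((t,s),open("ts5.pkl","wb"))
# triangulate cap blob centroid in side/top
for n,c in (("top",t),("side",s)): print(n,[(cc.round(1),q) for cc,q in blobs(mask(c,"yellow",120,50),30)])
print(proj(s,[[513.5,-139.5,94],[513.5,-139.5,70]]),proj(t,[[513.5,-139.5,90]]))
E
```

```text
clock: 29.1
tcp_pos: [513.9, -140.0, 188.1]
ee_rot: [3.141, 0.001, 2.522]
force: [0.7, 0.8, -0.1]
gripper_width: 42.6
grasp_force: 0.0
94 [(array([ 510., -136.]), -91.7, 67, np.float64(9.6)), (array([ 463., -274.]), 117.2, 35, np.float64(20.4))] [(array([ 512.9, -138.1]), -87.4, 67, 6.0), (array([ 467.3, -278.6]), 130.3, 24, 7.9), (array([nan, nan]), None), (array([ 655.79306704, -215.35678288]), None), (array([ 726.46294822, -153.73233181]), None)]
98 [(array([ 509., -135.]), -91.7, 67, np.float64(9.4)), (array([ 463., -271.]), 117.2, 35, np.float64(20.0))] [(array([ 511.5, -137.1]), -85.2, 67, 6.1), (array([ 466.8, -275. ]), 129.4, 27, 8.0), (array([nan, nan]), None), (array([ 652.13455801, -213.08421701]), None), (array([ 721.25592361, -152.57605901]), None)]
top [(array([125.1, 101.9]), array([101,  90,  42,  22, 295], dtype=int32)), (array([243.4, 119.5]), array([236, 112,  16,  16, 167], dtype=int32)), (array([378.1, 209.2]), array([373, 204,  11,  11,  93], dtype=int32)), (array([212.4, 216.5]), array([207, 211,  11,  12,  92], dtype=int32)), (array([454.3, 230. ]), array([445, 224,  19,  13,  87], dtype=int32))]
side [(array([315.1, 154.8]), array([311, 149,   9,  12,  93], dtype=int32)), (array([184. , 228.6]), array([175, 223,  18,  11, 140], dtype=int32)), (array([272.5, 251.1]), array([266, 244,  13,  16, 157], dtype=int32)), (array([ 60. , 323.4]), array([ 34, 290,  55,  56, 700], dtype=int32))]
[[315.94355051 150.53720854]
 [315.50471399 158.52776453]] [[379.65399404 209.16128253]]h.py:51: RuntimeWarning: Mean of empty slice.
  ctr=ctr+((far-ctr)*(1-12/np.linalg.norm(far-ctr,axis=1))[:,None]).mean(0)*1.5
  ret = um.true_divide(
```

View pics/w11.png

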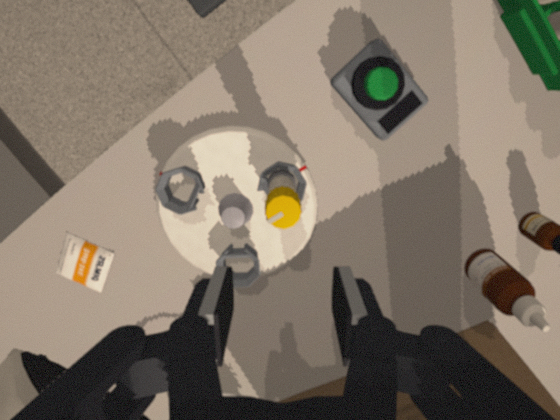

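The wrist view shows yellow 1 standing in pocket A at (283,211) with its line toward the hub. I compare its height with the red vial that stood there at the start.

Run:
```python
from h import *
s0=pickle.load(open("side0.pkl","rb")); t,s=pickle.load(open("ts5.pkl","rb"))
print([(cc.round(2),q) for cc,q in blobs(mask(s0,"red",120,50),60)])
print([(cc.round(2),q) for cc,q in blobs(mask(s,"yellow",120,50),60)][:1])
print(go(491.7,234.9,187.3,np.radians(183.8),(513.9,-140,188.0,np.radians(144.5))))
```

```text
[(array([309.36, 139.74]), array([306, 135,   9,  11,  74], dtype=int32)), (array([338.96, 145.6 ]), array([335, 141,   9,  11,  83], dtype=int32)), (array([315.33, 154.83]), array([311, 150,  10,  11,  95], dtype=int32)), (array([  2.  , 352.19]), array([  0, 344,   7,  17,  67], dtype=int32))]
[(array([315.11, 154.76]), array([311, 149,   9,  12,  93], dtype=int32))]
(array([-0.   ,  0.   , -0.686]), array([0.2358, 0.2923, 0.0007]))
```

Yellow 1 reads the same as the seated red vial to within 0.1 px in the side view, so it is home. Next is yellow 2.

```bash
python3 -m pendant '[0,0,-0.1,0.03,0.037,0,0.5, 0,0,-0.2,0.065,0.08,0,0.5, 0,0,-0.3,0.1,0.124,0,0.5, 0,0,-0.4,0.135,0.167,0,0.5, 0,0,-0.5,0.17,0.21,0,0.5, 0,0,-0.6,0.205,0.254,0,0.5, 0,0,-0.686,0.236,0.292,0,0.5, 0,0,-0.686,0.236,0.292,0,0.5]'
python3 - <<'E'
from h import *
w=grab("wrist");w=grab("wrist"); pickle.dump(w,open("w12.pkl","wb"))
print([o for o in caps(w,"yellow",85) if abs(o[0][0]-492)<20],[o for o in lines(w,"yellow",85) if abs(o[0][0]-492)<20])
print(go(491.7,234.9,67.3,np.radians(183.8)))
E
```

```text
clock: 30.35
tcp_pos: [489.5, 237.9, 185.1]
ee_rot: [3.141, -0.003, -3.07]
force: [0.2, -0.6, -0.5]
gripper_width: 42.7
grasp_force: 0.0
[(array([491.3, 235.8]), 83.6, 70, 6.1)] [(array([488., 235.]), 87.1, 70, np.float64(10.0))]
(array([-0.001, -0.002,  0.001]), array([-0.0018,  0.    ,  0.1181]))
```

```bash
python3 -m pendant '[0,0,0,-0.001,0,0.03,0.5, 0,0,0,-0.001,0,0.06,0.5, 0,0,0,-0.001,0,0.09,0.5, 0,0,0,-0.001,0,0.105,0.5, 0,0,0,-0.001,0,0.119,0.5, 0,0,0,-0.001,0,0.119,0.5, 0,0,0,-0.001,0,0.119,0.5, 0,0,0,-0.001,0,0.119,0.2]'
python3 -m pendant '[0,0,0,0,0,0,0, 0,0,0,0,0,0,0, 0,0,0,0,0,0,0, 0,0,0,0,0,-0.01,0, 0,0,0,0,0,-0.03,0, 0,0,0,0,0,-0.06,0, 0,0,0,0,0,-0.09,0, 0,0,0,0,0,-0.12,0]'
python3 - <<'E'
from h import *
grab("wrist");grab("wrist");w=grab("wrist","w13"); t=grab("top"); pickle.dump((w,t),open("w13.pkl","wb"))
from bench import telemetry; s=telemetry.state(); print(s["tcp_pos"],s["ee_rot"])
hsv=cv2.cvtColor(w["pixels"],cv2.COLOR_BGR2HSV); tcp=s["tcp_pos"]; z=tcp[2]+17.7
m=cv2.inRange(hsv,(0,0,130),(180,90,255)); m[:263]=0; m[345:]=0; m[:,:251]=0; m[:,314:]=0
q=np.argwhere(m)[:,::-1]; W=plane(w,q,z); W=W[np.linalg.norm(W-tcp[:2],axis=1)<12.5]
d=np.array(cv2.fitLine(W.astype(np.float32),cv2.DIST_HUBER,0,.01,.01)).ravel(); print("held line",np.degrees(np.arctan2(d[1],d[0])),len(W),W.mean(0)-tcp[:2])
y=mask(w,"yellow",90,60); r=np.flatnonzero(y[263:,283]).max()+263; print("far edge",plane(w,[(283,r)],z)-tcp[:2])
for n,c in (("now",t),("start",pickle.load(open("top0.pkl","rb")))): print(n,[cc.round(1).tolist() for cc,_ in blobs(mask(c,"blue"),30)])
B=np.array([510.6,-187.3])+48*np.array([np.cos(np.radians(206.8)),np.sin(np.radians(206.8))]); print(B)
print(go(*B,187.3,np.radians(183.8+26.8-86.8)))
E
```

```text
clock: 31.45
tcp_pos: [492.7, 235.3, 68.7]
ee_rot: [3.141, 0.002, -3.075]
force: [0.9, 0.6, -0.3]
gripper_width: 25.6
grasp_force: 0.0
clock: 32.45
tcp_pos: [491.7, 235.0, 189.1]
ee_rot: [-3.142, -0.0, -3.075]
force: [-0.4, 0.3, -1.5]
gripper_width: 22.1
grasp_force: 58.7
[492.01318368 235.08077805 188.20465209] [ 3.14140817e+00  1.02809105e-03 -3.07530772e+00]
held line 86.950836 196 [2.60011645 6.71139803]
far edge [[13.32034455  1.71369887]]
now [[267.9, 185.5], [267.7, 199.6], [239.8, 201.6], [268.5, 214.0], [240.5, 215.6]]
start [[267.8, 185.6], [267.7, 199.6], [225.6, 202.2], [239.8, 201.6], [211.9, 203.0], [268.5, 214.0], [240.4, 215.6]]
[ 467.75588071 -208.94212195]
(array([1.000e-03, 1.000e-03, 1.047e+00]), array([ 0.0536, -0.4414,  0.0008]))
```

```bash
python3 -m pendant '[0,0,0.1,0.004,-0.03,0,0, 0,0,0.25,0.011,-0.09,0,0, 0,0,0.4,0.018,-0.15,0,0, 0,0,0.55,0.025,-0.21,0,0, 0,0,0.7,0.033,-0.27,0,0, 0,0,0.85,0.04,-0.33,0,0, 0,0,1.0,0.047,-0.39,0,0, 0,0,1.05,0.0536,-0.441,0,0]'
python3 - <<'E'
from h import *
for _ in range(6): grab("wrist")
w=grab("wrist"); pickle.dump(w,open("w14.pkl","wb"))
from bench import telemetry; s=telemetry.state(); print(s["tcp_pos"],s["ee_rot"])
print(go(467.7,-208.5,87,np.radians(123.6)))
hsv=cv2.cvtColor(w["pixels"],cv2.COLOR_BGR2HSV)
for n,P in {"B":[468.1,-209.1,32]}.items():
    u,v=proj(w,[P])[0].round().astype(int); roi=hsv[v-32:v+33,u-32:u+33]; m=cv2.inRange(roi,(0,0,0),(180,60,125))
    k,l,st,cc=cv2.connectedComponentsWithStats(m); i=1+st[1:,4].argmax(); q=np.argwhere(l==i)[:,::-1]+[u-32,v-32]
    c1,r=cv2.minEnclosingCircle(plane(w,cv2.convexHull(q.astype(np.int32)).reshape(-1,2),32).astype(np.float32)); print(n,u,v,st[i],np.round(c1,1),r)
E
```

```text
clock: 33.65
tcp_pos: [466.5, -210.3, 186.3]
ee_rot: [-3.141, -0.002, 2.154]
force: [1.2, 1.4, 0.2]
gripper_width: 22.0
grasp_force: 58.7
[ 467.35580968 -206.99397311  187.0877646 ] [-3.14126343e+00 -1.91487025e-03  2.15931799e+00]
(array([-0.   , -0.002,  0.002]), array([-0.0016, -0.0005,  0.1001]))
B 282 194 [   8    7   47   58 1278] [ 469.6 -214.3] 25.821699142456055
```

```bash
python3 -m pendant '[0,0,0,-0.001,0,0.03,0, 0,0,0,-0.001,0,0.06,0, 0,0,0,-0.001,0,0.075,0, 0,0,0,-0.001,0,0.082,0, 0,0,0,-0.001,0,0.088,0, 0,0,0,-0.001,0,0.094,0, 0,0,0,-0.001,0,0.1,0, 0,0,0,-0.001,0,0.1,0]'
```

```text
clock: 35.0
tcp_pos: [468.0, -209.3, 87.5]
ee_rot: [-3.141, -0.001, 2.158]
force: [-0.7, -0.5, -0.7]
gripper_width: 22.0
grasp_force: 58.8
```

```bash
python3 -m pendant '[0,0,0,0,0,0.003,0, 0,0,0,0,0,0.006,0, 0,0,0,0,0,0.009,0, 0,0,0,0,0,0.009,0, 0,0,0,0,0,0.009,0, 0,0,0,0,0,0.009,0, 0,0,0,0,0,0.009,0, 0,0,0,0,0,0.009,0]'
python3 -m pendant '[0,0,0,0,0,0,0.1, 0,0,0,0,0,0,0.3, 0,0,0,0,0,0,0.5, 0,0,0,0,0,0,0.5, 0,0,0,0,0,-0.03,0.5, 0,0,0,0,0,-0.06,0.5, 0,0,0,0,0,-0.09,0.5, 0,0,0,0,0,-0.11,0.5]'
python3 - <<'E'
from h import *
grab("wrist");w=grab("wrist","w15"); pickle.dump(w,open("w15.pkl","wb"))
print([o for o in lines(w,"yellow",94) if abs(o[0][0]-490)<40])
s=grab("side"); t=grab("top"); pickle.dump((t,s),open("ts6.pkl","wb"))
print([(cc.round(2),q) for cc,q in blobs(mask(s,"yellow",120,50),60)])
print([(cc.round(2),q) for cc,q in blobs(mask(t,"yellow",120,50),60)])
b=[(cc.round(1),plane(w,cc,28).round(1)) for cc,q in blobs(mask(w,"green",120,50),60)]; print("btn",b)
print("top reds",[(cc.round(1),plane(t,cc,82).round(0)) for cc,_ in blobs(mask(t,"red"),30)])
E
```

```text
clock: 36.0
tcp_pos: [468.3, -209.5, 78.9]
ee_rot: [3.142, 0.0, 2.158]
force: [-1.0, -0.3, 1.9]
gripper_width: 22.6
grasp_force: 59.0
clock: 37.0
tcp_pos: [468.6, -209.6, 190.3]
ee_rot: [3.141, 0.001, 2.158]
force: [1.0, -0.8, 0.1]
gripper_width: 42.8
grasp_force: 0.0
[(array([ 510., -139.]), -92.0, 73, np.float64(9.9)), (array([ 465., -206.]), 23.9, 71, np.float64(22.6))]
[(array([341.04, 146.38]), array([335, 141,  16,  11, 112], dtype=int32)), (array([315.14, 154.82]), array([311, 149,   9,  12,  94], dtype=int32)), (array([184.03, 228.61]), array([175, 223,  18,  11, 140], dtype=int32)), (array([ 60.36, 323.16]), array([ 34, 290,  55,  56, 704], dtype=int32))]
[(array([124.57, 102.1 ]), array([101,  90,  42,  22, 295], dtype=int32)), (array([243.35, 119.59]), array([235, 112,  17,  16, 167], dtype=int32)), (array([378.15, 209.24]), array([373, 204,  11,  11,  92], dtype=int32)), (array([408.84, 230.44]), array([403, 225,  13,  11, 101], dtype=int32))]
btn [(array([441.9,  12.1]), array([[494. , -31.3]]))]
top reds [(array([118.7, 186. ]), array([[558., 452.]])), (array([132.4, 186.2]), array([[558., 420.]])), (array([150.6, 214. ]), array([[495., 375.]]))]
```

Yellow 2 is also home: its cap top is at row 141, the same as the red vial, and its line is toward the hub. I move above the button with the fingers shut.

```bash
python3 -m pendant '[0,0,0.1,0.027,0.023,0,0.5, 0,0,0.25,0.06,0.053,0,0, 0,0,0.4,0.1,0.087,0,0, 0,0,0.55,0.134,0.117,0,0, 0,0,0.586,0.134,0.117,0,0, 0,0,0.586,0.134,0.117,0,0, 0,0,0.586,0.134,0.117,0,0, 0,0,0.586,0.134,0.117,0,0]'
python3 - <<'E'
from h import *
w=grab("wrist","w16"); pickle.dump(w,open("w16.pkl","wb"))
print("btn",[(cc.round(1),q,plane(w,cc,30).round(1)) for cc,q in blobs(mask(w,"green",120,50),60)])
s=grab("side");t=grab("top")
bs=[cc for cc,q in blobs(mask(s,"green",100,40),20)]; print(np.round(bs,1)); bt=[cc for cc,q in blobs(mask(t,"green",100,40),20)]; print(np.round(bt,1))
# triangulate wrist/side
def ray(c,uv):
    u=cv2.undistortPoints(np.array(uv,float).reshape(-1,1,2),c["K"],np.array([c["k1"],0,0,0.])).reshape(2); d=np.r_[u,1]@c["R"]; return -c["R"].T@c["t"],d/np.linalg.norm(d)
g=[cc for cc,q in blobs(mask(w,"green",120,50),60)]
for a in g:
  for b in bs:
    o1,d1=ray(w,a);o2,d2=ray(s,b); A=np.c_[d1,-d2]; k=np.linalg.lstsq(A,o2-o1,rcond=None)[0]; p,q=o1+k[0]*d1,o2+k[1]*d2; print(np.round((p+q)/2,1),np.linalg.norm(p-q).round(1))
print([(cc.round(2),q) for cc,q in blobs(mask(s,"yellow",120,50),60)][:3])
E
```

```text
clock: 38.2
tcp_pos: [491.3, -34.0, 188.6]
ee_rot: [-3.141, 0.0, 1.571]
force: [0.1, -0.3, 0.0]
gripper_width: -0.0
grasp_force: 0.0
btn [(array([338.9,  18.1]), array([ 271,    0,  143,   35, 2957], dtype=int32), array([[532.1,  94.7]])), (array([280.6, 192. ]), array([265, 177,  32,  31, 789], dtype=int32), array([[489.8, -36.3]]))]
[[312.1 190.7]
 [242.  242.7]
 [265.2 269. ]]
[[169.3 119.2]
 [230.9 203.2]]
[490.6  75.8 120.2] 57.7
[577.1 117.5 -38.4] 73.5
[ 555.3  117.7 -111.6] 6.7
[489.9 -32.9  41.4] 0.0
[570.2  -7.5 -90.7] 203.3
[ 555.8  -76.5 -264.9] 161.8
[(array([341.08, 146.4 ]), array([335, 141,  16,  12, 113], dtype=int32)), (array([315.09, 154.86]), array([311, 149,   9,  12,  95], dtype=int32)), (array([184.03, 228.61]), array([175, 223,  18,  11, 140], dtype=int32))]
```

View pics/w16.png

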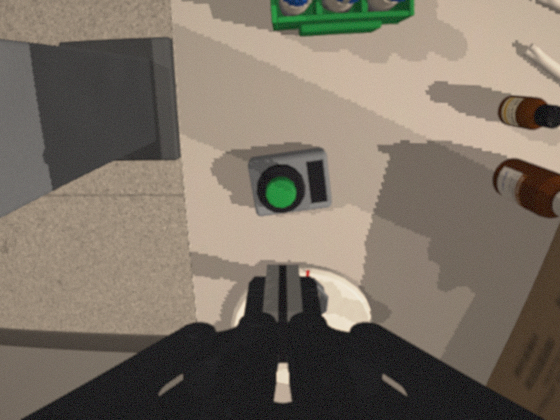

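The wrist view shows the button at (281,190) with the gripper shut behind it. I move to (490,-36) and come down in stages.

```bash
python3 -m pendant '[0,0,0,-0.002,-0.0015,0.03,0, 0,0,0,-0.002,-0.0015,0.06,0, 0,0,0,-0.002,-0.0015,0.09,0, 0,0,0,-0.002,-0.0015,0.115,0, 0,0,0,-0.002,-0.0015,0.134,0, 0,0,0,-0.002,-0.0015,0.134,0, 0,0,0,-0.002,-0.0015,0.134,0, 0,0,0,-0.002,-0.0015,0.134,0]'
python3 -m pendant '[0,0,0,0,0,0.002,0, 0,0,0,0,0,0.004,0, 0,0,0,0,0,0.006,0, 0,0,0,0,0,0.008,0, 0,0,0,0,0,0.009,0, 0,0,0,0,0,0.009,0, 0,0,0,0,0,0.009,0, 0,0,0,0,0,0.009,0]'
```

```text
clock: 39.35
tcp_pos: [490.7, -35.2, 55.7]
ee_rot: [3.14, 0.001, 1.572]
force: [-0.6, -0.2, -0.4]
gripper_width: 0.1
grasp_force: 0.0
clock: 40.35
tcp_pos: [490.9, -35.3, 48.6]
ee_rot: [3.139, 0.001, 1.572]
force: [-5.8, 1.2, 29.7]
gripper_width: 0.2
grasp_force: 14.7
```

The force is 29.7 N, so the fingers are on a stop. I lift in small steps and read the force to confirm the button travelled its full 6 mm.

```bash
for i in 1 2 3; do python3 -m pendant '[0,0,0,0,0,-0.001,0, 0,0,0,0,0,-0.002,0, 0,0,0,0,0,-0.002,0, 0,0,0,0,0,-0.002,0, 0,0,0,0,0,-0.002,0, 0,0,0,0,0,-0.002,0, 0,0,0,0,0,-0.002,0, 0,0,0,0,0,-0.002,0]' | grep -E "tcp|force: \["; done
python3 - <<'E'
from h import *
s=grab("side"); print([(cc.round(1),q) for cc,q in blobs(mask(s,"green",100,40),5)])
E
```

```text
tcp_pos: [490.8, -35.3, 48.9]
force: [-2.0, -0.2, 12.4]
tcp_pos: [490.0, -35.0, 49.8]
force: [3.6, -1.0, 4.3]
tcp_pos: [489.7, -34.9, 51.7]
force: [1.7, -0.8, 2.6]
[(array([314.3, 193.7]), array([312, 192,   5,   4,   7], dtype=int32)), (array([246. , 235.3]), array([235, 217,  22,  39,  53], dtype=int32)), (array([269.8, 219. ]), array([269, 217,   2,   5,   6], dtype=int32)), (array([264.8, 267.6]), array([ 226,  221,   73,   76, 1098], dtype=int32)), (array([258., 225.]), array([256, 224,   5,   3,   9], dtype=int32)), (array([273.4, 231. ]), array([272, 229,   3,   6,   8], dtype=int32)), (array([253.5, 233.5]), array([252, 233,   4,   2,   8], dtype=int32)), (array([274.5, 238.5]), array([273, 237,   4,   5,  11], dtype=int32)), (array([238.4, 288.6]), array([237, 287,   4,   4,   5], dtype=int32)), (array([266.4, 292.2]), array([262, 289,  10,   7,  31], dtype=int32))]
```

The force profile fits a spring (2.6 N at 3 mm, 4.3 N at 5 mm) with a hard stop at 6 mm, so the button was fully pressed. I retreat and check the scene once more.

```bash
python3 -m pendant '[0,0,0,0,0,-0.01,0, 0,0,0,0,0,-0.04,0, 0,0,0,0,0,-0.09,0, 0,0,0,0,-0.04,-0.14,0, 0,0,0,0,-0.09,-0.16,0, 0,0,0,0,-0.14,-0.16,0, 0,0,0,0,-0.14,-0.16,0, 0,0,0,0,-0.14,-0.16,0]'
python3 - <<'E'
from h import *
s=grab("side"); t=grab("top"); t0=pickle.load(open("top0.pkl","rb"))
print("side yellow",[cc.round(1).tolist() for cc,q in blobs(mask(s,"yellow"),60)],"green",[cc.round(1).tolist() for cc,q in blobs(mask(s,"green",100,40),20)])
for n,c in (("start",t0),("now",t)): print(n,"blue",[cc.round(1).tolist() for cc,_ in blobs(mask(c,"blue"),30)],"red",[cc.round(1).tolist() for cc,_ in blobs(mask(c,"red"),30)],"yel",[cc.round(1).tolist() for cc,_ in blobs(mask(c,"yellow"),60)])
print(tray(t),"caps at z60",plane(t,[(118.7,186),(132.4,186.2)],60).round(0).tolist(),"mid",plane(t,[(123.9,197.1),(140,197.7)],35).round(0).tolist())
E
```

```text
clock: 44.4
tcp_pos: [350.1, -35.2, 212.2]
ee_rot: [3.141, 0.0, 1.571]
force: [0.3, -0.2, 0.1]
gripper_width: 0.1
grasp_force: 0.0
side yellow [[341.1, 146.5], [315.1, 154.9], [184.0, 228.6], [59.6, 323.6]] green [[311.9, 190.7], [264.1, 266.1]]
start blue [[267.8, 185.6], [267.7, 199.6], [225.6, 202.2], [239.8, 201.6], [211.9, 203.0], [268.5, 214.0], [240.4, 215.6]] red [[504.1, 164.9], [411.2, 192.6], [378.5, 209.3], [409.4, 230.2]] yel [[125.5, 101.8], [243.4, 119.5], [224.9, 188.0], [212.3, 216.4], [454.2, 230.0]]
now blue [[267.9, 185.5], [267.7, 199.6], [239.8, 201.6], [211.9, 203.0], [225.9, 202.4], [268.5, 214.0], [240.5, 215.6]] red [[504.1, 164.9], [118.7, 186.0], [132.4, 186.2], [150.5, 214.0]] yel [[124.9, 102.0], [243.4, 119.5], [378.1, 209.3], [408.8, 230.5], [454.3, 230.0]]
(((516.3695678710938, 412.71331787109375), (101.58739471435547, 129.0706024169922), 7.028774738311768), array([ 113,  183,   56,   47, 1735], dtype=int32)) caps at z60 [[561.0, 460.0], [561.0, 428.0]] mid [[537.0, 456.0], [536.0, 416.0]]
```

```bash
python3 -c "
from bench import job; print(job.hand_in())"
```

```text
the job is handed in; nothing more can be done
None
```

The job is handed in and no verdict came back: by my camera and force checks, the three red vials are in the tray, both yellow vials are home in pockets, the blue ones are unmoved, and the button was pressed fully (for about a second, longer than the half second asked) and came back up.

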